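# Ready the display gauge and load the spacer stack

### The job

Get the preload gauge ready and load it: put the screwdriver that lies on the closed display into the red tray, then raise the stiff display to the yellow 60-degree mark and let go of it, then turn the knurled sleeve to 7. After that slide every copper spacer over the arbor, and last of all the black cap ring on top of them, all lying flat and fully down; leave the display at its angle and the washer box, dish and spanner where they are.

Things in the scene. Friction and masses are not known exactly. Their poses are not given: they have to be found in the camera images.
- gauge: grey bench gauge, fixed: a case 170 (x, front to back) x 200 (y) x 60 mm high with a flat flip-up display lying closed on its top. Origin: centre of the underside; -x is its front, where the display's handle overhangs. A black disc about the hinge on each side has tick marks at 30, 60 (yellow, longer) and 90 degrees of opening.
- display (a joint): opening angle of the gauge's display in rad: 0 = closed flat on the case, 1.047 = 60 degrees, end stop 1.9. The display is a plate 160 (x) x 190 (y) x 12 mm, hinged at the back (+x of the gauge) and rising at the front. The hinge is stiff (about 0.7 N m of friction, 3 to 6 N at the handle) and the display stays at any angle where it is left.
- display_handle (a point): middle of the straight round steel rod of the display's handle: 10 mm thick, 100 mm long, parallel to the hinge, 45 mm in front of the display's free edge and in its plane, 205 mm from the hinge axis; closed, 66 mm above the bench. It can be pinched from above, one finger in front of it and one between it and the display; it turns between the fingers as the display rises.
- display_hinge (a point): point on the display's hinge axis, 60 mm above the bench. This frame turns with the display; its y axis is the hinge axis.
- stand: green steel base plate, fixed, 215 (x) x 100 (y) x 14 mm, origin at the centre of its underside. It carries the knurled sleeve (axis at x = -55 mm) and the upright arbor (axis at x = +60 mm).
- sleeve (a joint): rotation of the knurled sleeve in rad: 0 with its red pointer at number 1, growing clockwise seen from above by 0.5236 (30 degrees) a number, so 7 is 3.1416; stops at 1 and 9 (4.189). It clicks into a stop at each number (about 0.05 N m) and stays there. The numbers, clockwise, are white on a black disc around its foot; their tops towards the sleeve; 5 lies towards -x of the stand.
- sleeve_grip (a point): point on the sleeve's axis at the height to grip, 41 mm above the bench. The sleeve is a grey metal cylinder 44 mm in diameter, from 15 to 57 mm above the bench, turning about the vertical; a red line on its top and side is its pointer.
- arbor_top (a point): centre of the top of the steel arbor: a fixed upright shaft 22 mm in diameter with a chamfered top, 120 mm above the bench.
- arbor_foot (a point): centre of the seat at the arbor's foot, 20 mm above the bench, a 60 mm flange on which the first spacer rests; the arbor rises 100 mm above it.
- cap: black clamp cap ring, loose, 42 mm outside, 26 mm bore, 26 mm high, about 0.15 kg. Origin: its centre. Either face may be up. It starts on the bench.
- driver: screwdriver with orange handle, 180 mm long along its x axis, handle at -x (26 mm thick, 90 mm long), blade at +x; origin: below its middle, on its underside. It starts lying on the closed display, 72 mm above the bench.
- driver_grip (a point): point on the axis of the screwdriver's handle where to grip it, near its centre of mass.
- driver_tip (a point): tip of the screwdriver's blade, on its axis.
- tray: red open tool tray, fixed, outside 250 (x) x 120 (y) x 30 mm high, walls and floor 4 mm. Origin: centre of the underside.
- washer_box: turquoise open box of washers, 110 x 170 x 55 mm, bystander.
- bush_dish: steel dish, 100 mm across, 45 mm high, bystander.
- spanner: spanner 180 mm long, bystander.
- spacer1: copper-coloured spacer ring, loose, 50 mm outside, 26 mm bore, 16 mm high, about 0.12 kg. Origin: its centre. Either face may be up. Two to four of the four spacers are there, lying on the bench.
- spacer2: copper-coloured spacer ring, loose, 50 mm outside, 26 mm bore, 16 mm high, about 0.12 kg. Origin: its centre. Either face may be up. Two to four of the four spacers are there, lying on the bench.
- spacer3: copper-coloured spacer ring, loose, 50 mm outside, 26 mm bore, 16 mm high, about 0.12 kg. Origin: its centre. Either face may be up. Two to four of the four spacers are there, lying on the bench.
- spacer4: copper-coloured spacer ring, loose, 50 mm outside, 26 mm bore, 16 mm high, about 0.12 kg. Origin: its centre. Either face may be up. Two to four of the four spacers are there, lying on the bench.

How it is judged:
On the way, in this order (a step that is already met when the one before it is completed fails the run):
1. the screwdriver lies in the red tray, released, with the display still closed (below 6 degrees) (x of driver_grip in the frame of tray between -0.115 and 0.115 m and y of driver_grip in the frame of tray between -0.052 and 0.052 m and z of each of driver_tip, driver_grip in the frame of tray below 0.03 m and x of driver_tip in the frame of tray between -0.122 and 0.122 m and y of driver_tip in the frame of tray between -0.058 and 0.058 m and value of joint display below 0.1 rad and contact force between the fingers and driver below 0.2 N), for 0.2 s.
2. the display stands at 60 degrees (within 5) and is let go (value of joint display between 0.957 and 1.137 rad and contact force between the fingers and gauge below 0.2 N), for 0.3 s.
3. the sleeve is at 7 and let go (value of joint sleeve between 3.0116 and 3.2716 rad and contact force between the fingers and stand below 0.2 N), for 0.3 s.
4. all spacers are down on the arbor, and the cap is not yet on it (horizontal distance between each of spacer1, spacer2, spacer3, spacer4 and arbor_foot below 0.0045 m and z of spacer1 in the frame of arbor_foot between 0.005 and 0.061 m and (angle between spacer1's own z axis and vertical below 0.12 rad or angle between spacer1's own z axis and vertical above 3.02 rad) and z of spacer2 in the frame of arbor_foot between 0.005 and 0.061 m and (angle between spacer2's own z axis and vertical below 0.12 rad or angle between spacer2's own z axis and vertical above 3.02 rad) and z of spacer3 in the frame of arbor_foot between 0.005 and 0.061 m and (angle between spacer3's own z axis and vertical below 0.12 rad or angle between spacer3's own z axis and vertical above 3.02 rad) and z of spacer4 in the frame of arbor_foot between 0.005 and 0.061 m and (angle between spacer4's own z axis and vertical below 0.12 rad or angle between spacer4's own z axis and vertical above 3.02 rad) and horizontal distance between cap and arbor_foot above 0.03 m), for 0.2 s.
At the end, for the whole second after the job is handed in: The screwdriver lies wholly in the tray; the display stands at 60 degrees within 5; the sleeve is at 7 (within 7 degrees); every spacer present is on the arbor, flat (within 7 degrees) and down (in the lowest 70 mm), with the cap on top of them, centred within 4.5 mm; all at rest (x of driver_grip in the frame of tray between -0.115 and 0.115 m and y of driver_grip in the frame of tray between -0.052 and 0.052 m and z of each of driver_tip, driver_grip in the frame of tray below 0.03 m and x of driver_tip in the frame of tray between -0.122 and 0.122 m and y of driver_tip in the frame of tray between -0.058 and 0.058 m and value of joint display between 0.957 and 1.137 rad and value of joint sleeve between 3.0116 and 3.2716 rad and horizontal distance between each of spacer1, spacer2, spacer3, spacer4, cap and arbor_foot below 0.0045 m and z of spacer1 in the frame of arbor_foot between 0.005 and 0.061 m and (angle between spacer1's own z axis and vertical below 0.12 rad or angle between spacer1's own z axis and vertical above 3.02 rad) and z of spacer2 in the frame of arbor_foot between 0.005 and 0.061 m and (angle between spacer2's own z axis and vertical below 0.12 rad or angle between spacer2's own z axis and vertical above 3.02 rad) and z of spacer3 in the frame of arbor_foot between 0.005 and 0.061 m and (angle between spacer3's own z axis and vertical below 0.12 rad or angle between spacer3's own z axis and vertical above 3.02 rad) and z of spacer4 in the frame of arbor_foot between 0.005 and 0.061 m and (angle between spacer4's own z axis and vertical below 0.12 rad or angle between spacer4's own z axis and vertical above 3.02 rad) and z of cap in the frame of arbor_foot between 0.005 and 0.083 m and (angle between cap's own z axis and vertical below 0.12 rad or angle between cap's own z axis and vertical above 3.02 rad) and linear speed of each of spacer1, spacer2, spacer3, spacer4, cap, driver below 0.02 m/s); the robot touches nothing.
It fails at once if the washer box is pushed more than 25 mm (distance of washer_box from where it was at the start of the episode above 0.025 m).
It fails at once if the dish is pushed more than 25 mm (distance of bush_dish from where it was at the start of the episode above 0.025 m).
It fails at once if the spanner is pushed more than 25 mm (distance of spanner from where it was at the start of the episode above 0.025 m).
Of spacer1, spacer2, spacer3, spacer4 only 2 to 4 are there at a start; the rules pass over those that are not, and their reading is None.
At some moment in a run one of spacer1, spacer2, spacer3, spacer4, cap may be knocked a few centimetres aside while the robot is not near it.
Once in a run the grip may slacken for a moment while it holds something.
It also fails if it takes over 210 s, if anything falls off the work surface, if the arm or the gripper's body presses on something with over 40 N, if the wrist force passes 120 N, or if a joint passes its speed limit or range.

### The arm

A 6-joint arm with a two-finger parallel gripper is mounted at the origin on the work surface. World frame = base frame: x ahead of the robot, y to its left, z up, the work surface at z = 0. Lengths are in m, angles in rad, forces in N, time in s.
With the tool pointing down it reaches from about 0.25 to 0.85 m from the base axis. Payload 12.5 kg.
Tool frame: the origin (TCP) lies midway between the tips of the shut fingers; the grasp point (between the pads) lies 19 mm behind it (bot.pinch_z is the distance from the TCP to the grasp point, in m); x points along the fingers, y is the direction in which the jaws open and shut, and the axes are right-handed (so a half turn about x gives the same grasp; the last joint's range is limited). The gripper opens to 93 mm and grips with 3 to 60 N. Pads are 15 mm wide; open, the fingers measure 128 mm over their backs; the gripper's body (75 mm by 188 mm) begins 65 mm behind the grasp point.
Start: joints at [-1.43, 0.351, 1.652, -0, 1.139, -0.085], TCP at [0.123, -0.536, 0.219] pointing down, gripper open.
Joint ranges: [-2.75, 2.75], [-0.79, 2.1], [0.01, 2.65], [-1.57, 4.71], [0.07, 3.14], [-2.87, 2.87]. Speed limits (rad/s): [2.22, 2.22, 2.79, 3.14, 3.14, 3.14].

### API

Orientations are given as a rotation vector (axis times angle).
In Python, from workcell import bot, viewer, workorder gives the robot as it stands. The module is installed in compiled form; this text tells all that it offers.
- The arm moves only by the tool servo_tool, never from a script. Its argument "steps" is a list of rows, each a list of 3 entries, a list of its own where there are three numbers: the shift along the world's x, y, z in mm, then the turn, a rotation vector about the world's x, y, z in degrees, then the closure, from -1 (fully open) to 1 (shut), so that 0 is half open. In form: [[[tx, ty, tz], [ax, ay, az], grip], ...]. A call has 1 to 20 rows; each row shifts and turns the commanded pose from where the row before left it; what a row does not reach is not made up. A row lasts 1/8 s, in which the tool goes at most 62.5 mm and 10.7 degrees, less where a joint would pass 70% of its speed; a pose out of reach is approached as far as the arm can. A call is refused whole if a number of a shift passes 62.5 or a number of a turn 10.7, either way. A call with a gripper value outside its range is refused whole. The fingers move at their own pace and stop on an object; "newtons" is the grip in N (left out, the last holds). Time passes only in rows, so rows that do not move let the fingers close. It gives the time, the measured TCP pose, the force and the opening at its end, in the units of the state.
- bot.state(): the state, without advancing time (a new reading comes with each control period).
- viewer.capture(name): name is "side" or "top"; returns a dict with "img" (400x640x3 uint8, red, green, blue), "K" (3x3 intrinsics, pixels), "view" (4x4, takes a point from world to camera coordinates). Camera axes: x right, y up, looking along -z (the intrinsics and any distortion apply to the point x, -y, -z); pixel columns grow to the right and rows downward; lengths in m; the calibration is good to about 2 mm. A picture is of the moment at which its call begins. There is no depth.
- workorder.hand_in(): hands the job in, once; it reports no verdict.
The state is a dict: "t": time; "joints": joint angles; "qvel": joint speeds; "joint_torque": joint torques, N m; "eef_pos": TCP position; "tool_rot": TCP orientation; "ft_force": force on the tool from outside, world axes, zero at the start; "wrist_torque": the same for the moment, N m; "finger_gap": opening from 0.0 (shut) to 1.0 (fully open).
Only numpy, scipy, OpenCV 4.12 (cv2) and the standard library are available. Lean on these libraries where they do the work, as an engineer would, in place of code of your own. Each camera call takes 0.05 s, during which the arm holds its last target. There are 200 camera calls.

## Working session

There is one attempt and no reset: what is moved stays moved. The work goes in short steps, Python scripts to look and compute and a tool call to move; the robot and the scene stay as the last step left them, time stands still between calls to the robot, and variables do not carry over. Pictures are saved under pics/ and viewed, about 12 in all and at most 16, crops included, and the job is handed in when it is done.

Besides the shell and the picture viewer there is one more tool, called as name(argument=value, ...) on one line, values as JSON. servo_tool: Moves the arm, as the interface text tells. Its arguments: {"type":"object","properties":{"steps":{"type":"array"},"newtons":{"type":"number"}},"required":["steps"]}

```bash
mkdir -p pics
cat > h.py <<'E'
import numpy as np, cv2
from workcell import bot, viewer, workorder
def cap(n,save=None):
    c=viewer.capture(n)
    if save: cv2.imwrite('pics/'+save,cv2.cvtColor(np.asarray(c['img']),cv2.COLOR_RGB2BGR))
    return c
def ray(c,u,v):
    K=np.array(c['K']);V=np.array(c['view'])
    d=np.linalg.inv(K)@[u,v,1]; d=np.array([d[0],-d[1],-d[2]])
    R=V[:3,:3]; return -R.T@V[:3,3], R.T@d
def onz(c,u,v,z):
    o,d=ray(c,u,v); return o+d*(z-o[2])/d[2]
def proj(c,p):
    K=np.array(c['K']);V=np.array(c['view']); q=V[:3,:3]@np.asarray(p,float)+V[:3,3]
    w=K@[q[0],-q[1],-q[2]]; return w[:2]/w[2]
E
python3 - <<'E'
from h import *
for n in('top','side'):
    c=cap(n,n+'0.png'); print(n,{k:(np.round(v,3).tolist() if k!='img' else 0) for k,v in c.items()})
print(bot.state(),bot.pinch_z)
E
```

```text
top {'img': 0, 'K': [[391.342, 0.0, 317.354], [0.0, 391.342, 204.004], [0.0, 0.0, 1.0]], 'view': [[0.004, -1.0, 0.024, -0.059], [0.987, 0.008, 0.158, -0.62], [-0.159, 0.023, 0.987, -1.032], [0.0, 0.0, 0.0, 1.0]]}
side {'img': 0, 'K': [[396.767, 0.0, 314.22], [0.0, 396.767, 195.23], [0.0, 0.0, 1.0]], 'view': [[-0.816, -0.578, 0.001, 0.485], [0.432, -0.609, 0.665, -0.364], [-0.384, 0.544, 0.747, -0.713], [0.0, 0.0, 0.0, 1.0]]}
{'t': 0.1, 'joints': array([-1.42959110e+00,  3.51167064e-01,  1.65233555e+00, -3.60561994e-05,
        1.13913283e+00, -8.45954104e-02]), 'qvel': array([-0.00135551, -0.0031025 , -0.00342694,  0.0005448 , -0.0008997 ,
        0.00015048]), 'joint_torque': array([ 5.80251326e-04, -4.98026061e+01, -2.85705221e+01,  6.99849520e-02,
        2.39045575e-02, -2.71549055e-05]), 'eef_pos': array([ 0.12311263, -0.53572753,  0.21817298]), 'tool_rot': array([ 2.10230108,  0.2394894 , -2.10243277]), 'ft_force': array([0.06652624, 0.07036859, 0.46476543]), 'wrist_torque': array([-0.00946784, -0.03197333, -0.02130827]), 'finger_gap': 0.998860919458714} 0.0188
```

View pics/top0.png

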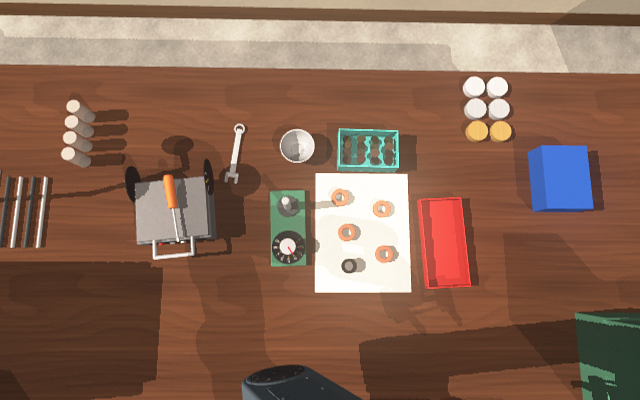

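View pics/side0.png

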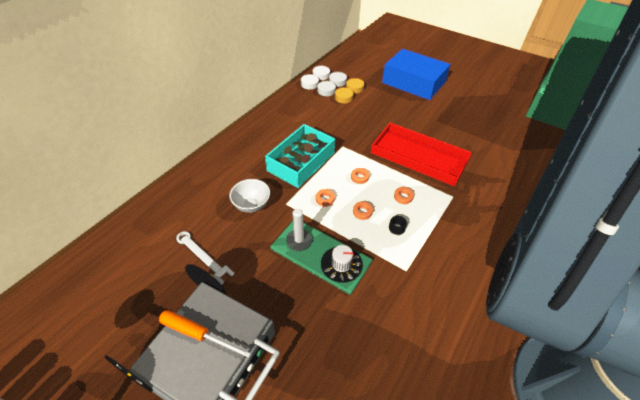

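```bash
cat >> h.py <<'E'
def hsv(c): return cv2.cvtColor(np.asarray(c['img']),cv2.COLOR_RGB2HSV)
def blobs(m,amin=20):
    n,l,s,ce=cv2.connectedComponentsWithStats(m.astype(np.uint8),connectivity=8)
    return [(s[i,4],(l==i)) for i in range(1,n) if s[i,4]>=amin]
def hullc(b):
    p=cv2.convexHull(np.argwhere(b)[:,::-1].astype(np.int32)); M=cv2.moments(p.astype(np.float32))
    return np.array([M['m10']/M['m00'],M['m01']/M['m00']]),p
def tri(c1,u1,c2,u2):
    o1,d1=ray(c1,*u1);o2,d2=ray(c2,*u2)
    s=np.linalg.lstsq(np.c_[d1,-d2],o2-o1,rcond=None)[0]
    a=o1+d1*s[0];b=o2+d2*s[1]; return (a+b)/2,np.linalg.norm(a-b)
E
python3 - <<'E'
from h import *
C={n:cap(n) for n in('top','side')}
for n,c in C.items():
    H=hsv(c);h,s,v=[H[...,i].astype(int) for i in range(3)]
    col={'orange':((h>=8)&(h<18)&(s>200)&(v>180)),'copper':((h<14)&(s>90)&(s<205)&(v>150)),'red':((h<4)|(h>176))&(s>180)&(v>120),'green':(h>55)&(h<80)&(s>80)&(v>40),'teal':(h>80)&(h<95)&(s>100),'black':(v<50)}
    for k,m in col.items():
        for a,b in blobs(m,60 if k!='copper' else 25):
            u,p=hullc(b)
            if k=='black' and not(300<u[0]<460 and 180<u[1]<290): continue
            if k=='green' and (a>5000 or u[0]>400): continue
            z={'orange':.085,'copper':.008,'red':.03,'green':.014,'teal':.055,'black':.013}[k]
            r=cv2.minAreaRect(p)
            print(n,k,a,np.round(u,1),np.round(onz(c,*u,z),4),[np.round(onz(c,*q,z)[:2],3).tolist() for q in cv2.boxPoints(r)] if k in('orange','red','green','teal') else '')
T=C['top']['img'];S=C['side']['img']
a=cv2.resize(T[160:300,110:330],None,fx=3.6,fy=3.6,interpolation=cv2.INTER_CUBIC)
cv2.imwrite('pics/cropt.png',a[:,:,::-1])
a=cv2.resize(S[200:400,90:390],None,fx=2.6,fy=2.6,interpolation=cv2.INTER_CUBIC)
cv2.imwrite('pics/crops.png',a[:,:,::-1])
E
```

```text
top copper 36 [230.9 111.5] [0.9032 0.2016 0.008 ] 
top copper 49 [420.1 114. ] [ 0.9032 -0.3641  0.008 ] 
top copper 99 [486.2 149.5] [ 0.7949 -0.5578  0.008 ] 
top copper 202 [169.7 190.9] [0.6619 0.3668 0.008 ] 
top copper 114 [415.9 192.2] [ 0.664  -0.3425  0.008 ] 
top copper 172 [339.5 197.1] [ 0.6477 -0.1203  0.008 ] 
top copper 4113 [442.8 242.6] [ 0.5183 -0.4147  0.008 ] 
top copper 153 [381.2 208.5] [ 0.6152 -0.2402  0.008 ] 
top copper 266 [411.9 238.6] [ 0.5293 -0.3264  0.008 ] 
top copper 178 [346.4 232. ] [ 0.5468 -0.1394  0.008 ] 
top copper 193 [383.7 253.8] [ 0.4857 -0.2445  0.008 ] 
top copper 109 [364.2 298.5] [ 0.3625 -0.1873  0.008 ] 
top copper 106 [334.8 301.2] [ 0.355  -0.1057  0.008 ] 
top copper 54 [423.4 305.8] [ 0.3429 -0.3518  0.008 ] 
top copper 141 [371.4 307.9] [ 0.3372 -0.2069  0.008 ] 
top copper 139 [347.5 310.7] [ 0.3296 -0.1406  0.008 ] 
top copper 114 [303.1 348. ] [ 0.2313 -0.0192  0.008 ] 
top red 1076 [454.  247.4] [ 0.5036 -0.4377  0.03  ] [[0.646, -0.402], [0.647, -0.491], [0.396, -0.477], [0.395, -0.391]]
top green 75 [274.7 249.6] [0.4959 
[... 528 characters left out ...]
1409  0.008 ] 
side copper 39 [186.2 334.4] [0.667  0.3342 0.008 ] 
side red 3296 [421.2 153.2] [ 0.5102 -0.3947  0.03  ] [[0.632, -0.316], [0.677, -0.478], [0.398, -0.479], [0.379, -0.33]]
side green 1934 [322.2 255.4] [0.5503 0.0313 0.014 ] [[0.66, 0.086], [0.688, -0.027], [0.453, -0.027], [0.444, 0.077]]
side teal 2011 [299.9 154.9] [ 0.7637 -0.1726  0.055 ] [[0.836, -0.09], [0.848, -0.338], [0.693, -0.268], [0.699, -0.045]]
side black 213 [397.5 224.6] [ 0.4522 -0.1464  0.013 ] 
side black 126 [349.4 245.8] [ 0.5143 -0.0271  0.013 ] 
side black 154 [326.6 259.6] [0.5365 0.0341 0.013 ] 
side black 122 [355.2 267.2] [0.4738 0.0139 0.013 ] 
side black 90 [341.  276.9] [0.4863 0.0524 0.013 ]
```

View pics/cropt.png

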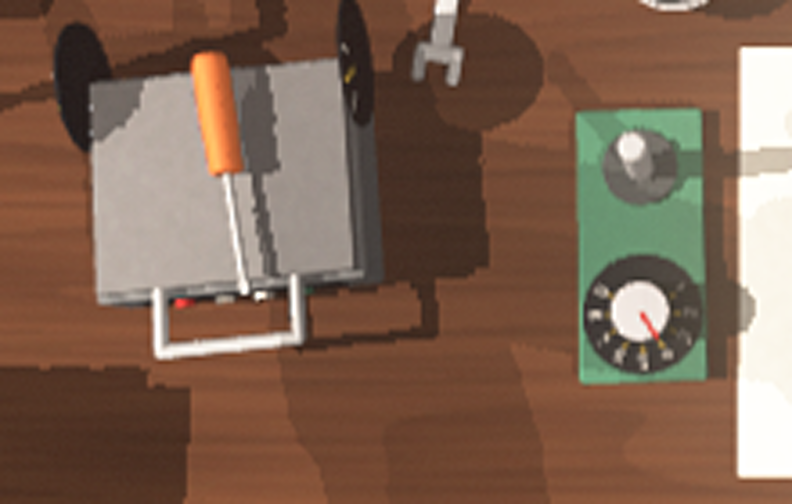

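View pics/crops.png

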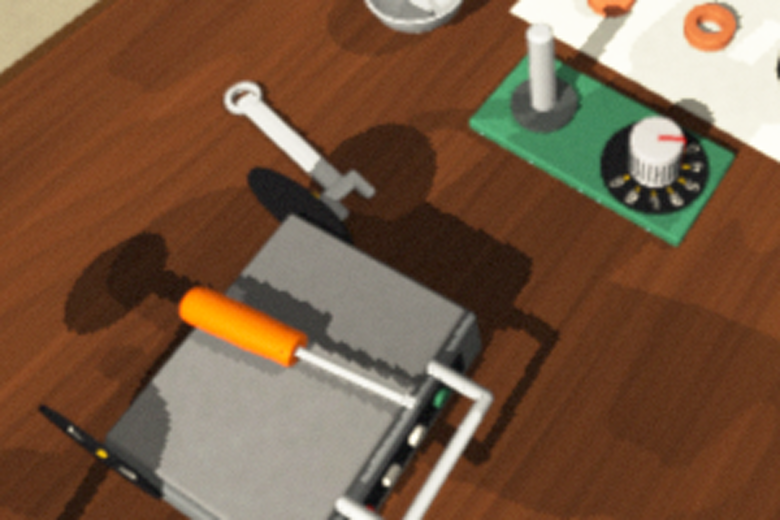

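```bash
cat > m.py <<'E'
from h import *
t=cap('top');s=cap('side')
ct=lambda x,y:(110+(x+.5)/3.6-.5,160+(y+.5)/3.6-.5); cs=lambda x,y:(90+(x+.5)/2.6-.5,200+(y+.5)/2.6-.5)
for n,a,b,z in [('drv back',(208,55),(185,302),.085),('drv front',(229,173),(300,350),.085),('tip',(245,292),(412,403),.085),('rodR',(301,341),(489,398),.066),('rodL',(159,353),None,.066),('arbtop',(630,142),(541,32),.12),('flange',(642,167),(544,104),.02),('slv top',(640,312),(656,137),.057),('disc',(643,314),(655,167),.014),
 ('st1',(576,112),(528,62),.014),('st2',(703,110),None,.014),('st3',(706,379),(735,155),.014),('st4',(580,383),(676,240),.014),('st1b',(576,112),(471,122),.014),('hingeL',(83,87),(98,455),.06),('hingeR',(356,63),(296,203),.06)]:
    print(n,np.round(onz(t,*ct(*a),z),4), np.round(onz(s,*cs(*b),z),4) if b else '', np.round(np.r_[tri(t,ct(*a),s,cs(*b))],4) if b and 0 else '')
# tray rim, cap
H=hsv(t);h,sa,v=[H[...,i].astype(int) for i in range(3)]
m=((h<6)|(h>174))&(sa>170)&(v>80); m[:,:410]=0;m[:180]=0
m=cv2.morphologyEx(m.astype(np.uint8),cv2.MORPH_OPEN,np.ones((5,5)))
a,b=max(blobs(m),key=lambda q:q[0]);u,p=hullc(b);print('tray',a,[np.round(onz(t,*q,.03)[:2],3).tolist() for q in cv2.boxPoints(cv2.minAreaRect(p))])
m=(v<95)&(sa<120); m[:, :335]=0;m[:,365:]=0;m[:250]=0;m[285:]=0
for a,b in blobs(m,30):
  u,p=hullc(b);print('cap',a,u,np.round(onz(t,*u,.013),4))
E
python3 m.py
```

```text
drv back [0.6905 0.348  0.085 ] [0.692  0.3482 0.085 ] 
drv front [0.6018 0.327  0.085 ] [0.6009 0.326  0.085 ] 
tip [0.5146 0.3101 0.085 ] [0.5149 0.3087 0.085 ] 
rodR [0.4801 0.2733 0.066 ] [0.481  0.2721 0.066 ] 
rodL [0.4709 0.3762 0.066 ]  
arbtop [0.6212 0.0309 0.12  ] [0.6168 0.0295 0.12  ] 
flange [0.6186 0.0273 0.02  ] [0.6166 0.0303 0.02  ] 
slv top [0.503  0.0251 0.057 ] [0.5048 0.0239 0.057 ] 
disc [0.5037 0.025  0.014 ] [0.5026 0.0247 0.014 ] 
st1 [0.6634 0.0807 0.014 ] [ 0.6597 -0.0024  0.014 ] 
st2 [ 0.6659 -0.0203  0.014 ]  
st3 [ 0.4538 -0.0245  0.014 ] [ 0.4527 -0.0253  0.014 ] 
st4 [0.4504 0.0728 0.014 ] [0.4516 0.0728 0.014 ] 
st1b [0.6634 0.0807 0.014 ] [0.6603 0.0799 0.014 ] 
hingeL [0.6706 0.4495 0.06  ] [0.6699 0.4489 0.06  ] 
hingeR [0.6912 0.2447 0.06  ] [0.7004 0.2401 0.06  ] 
tray 2810 [[0.641, -0.37], [0.65, -0.469], [0.398, -0.478], [0.39, -0.383]]
```

```bash
cat >> h.py <<'E'
from scipy.spatial.transform import Rotation as R
def st(tx=None,ty=None,tz=None,yaw=None):
    s=bot.state();M=R.from_rotvec(s['tool_rot']).as_matrix();p=np.array(s['eef_pos'])*1e3
    y=np.degrees(np.arctan2(M[1,1],M[0,1]))
    print('t',round(s['t'],2),'p',p.round(1),'x',M[:,0].round(3),'jaw',round(y,1),'gap',round(93*s['finger_gap'],1),'F',np.round(s['ft_force'],1),'q',np.round(s['joints'],2))
    if tx is not None: print(' go',np.round(np.array([tx,ty,tz])-p,1),'turn',round((yaw-y+90)%180-90,1))
E
python3 - <<'E'
from h import *
st(635,335,200,102.4)
t=cap('top')
for q in[(418.5,198.5),(461.5,196.5),(470.5,287),(426.5,289)]: print(np.round(onz(t,*q,.03),3))
st(510,-425,100,93)
E
```

```text
t 0.3 p [ 123.1 -535.9  218.5] x [-0.  0. -1.] jaw -77.1 gap 93.1 F [0.1 0.4 0. ] q [-1.43  0.35  1.65 -0.    1.14 -0.08]
 go [511.9 870.9 -18.5] turn -0.5
[ 0.641 -0.343  0.03 ]
[ 0.648 -0.467  0.03 ]
[ 0.396 -0.478  0.03 ]
[ 0.39  -0.356  0.03 ]
t 0.35 p [ 123.2 -535.9  218.5] x [-0.  0. -1.] jaw -77.1 gap 93.0 F [ 0.2 -0.5  0.5] q [-1.43  0.35  1.65  0.    1.14 -0.08]
 go [ 386.8  110.9 -118.5] turn -9.9
```

servo_tool(steps=[[[25.6, 43.5, 0], [0, 0, 0], -0.1], [[25.6, 43.5, 0], [0, 0, 0], -0.1], [[25.6, 43.5, 0], [0, 0, 0], -0.1], [[25.6, 43.5, 0], [0, 0, 0], -0.1], [[25.6, 43.5, 0], [0, 0, 0], -0.1], [[25.6, 43.5, 0], [0, 0, 0], -0.1], [[25.6, 43.5, 0], [0, 0, 0], -0.1], [[25.6, 43.5, 0], [0, 0, 0], -0.1], [[25.6, 43.5, 0], [0, 0, 0], -0.1], [[25.6, 43.5, 0], [0, 0, 0], -0.1], [[25.6, 43.5, 0], [0, 0, 0], -0.1], [[25.6, 43.5, 0], [0, 0, 0], -0.1], [[25.6, 43.5, 0], [0, 0, 0], -0.1], [[25.6, 43.5, 0], [0, 0, 0], -0.1], [[25.6, 43.5, 0], [0, 0, 0], -0.1], [[25.6, 43.5, 0], [0, 0, 0], -0.1], [[25.6, 43.5, 0], [0, 0, 0], -0.1], [[25.6, 43.5, 0], [0, 0, 0], -0.1], [[25.6, 43.5, 0], [0, 0, 0], -0.1], [[25.6, 43.5, 0], [0, 0, 0], -0.1]], newtons=30)

```text
t: 2.85
eef_pos: [0.6358, 0.3355, 0.2185]
tool_rot: [2.102, 0.238, -2.102]
ft_force: [0.4, -0.3, 0.4]
finger_gap: 0.546
```

```bash
python3 -c "
from h import *
st(635,335,76,102.4)"
```

```text
t 2.85 p [635.8 335.5 218.5] x [-0. -0. -1.] jaw -77.1 gap 50.8 F [ 0.4 -0.3  0.4] q [ 0.42  0.67  1.14 -0.    1.33  1.77]
 go [  -0.8   -0.5 -142.5] turn -0.5
```

servo_tool(steps=[[[0, 0, -40], [0, 0, 0], -0.1], [[0, 0, -40], [0, 0, 0], -0.1], [[0, 0, -40], [0, 0, 0], -0.1], [[-0.8, -0.5, -22], [0, 0, 0], -0.1], [[0, 0, 0], [0, 0, 0], 1], [[0, 0, 0], [0, 0, 0], 1], [[0, 0, 0], [0, 0, 0], 1], [[0, 0, 0], [0, 0, 0], 1], [[0, 0, 0], [0, 0, 0], 1], [[0, 0, 20], [0, 0, 0], 1], [[0, 0, 40], [0, 0, 0], 1], [[0, 0, 40], [0, 0, 0], 1], [[0, 0, 40], [0, 0, 0], 1]], newtons=30)

```text
t: 4.47
eef_pos: [0.6343, 0.3334, 0.2194]
tool_rot: [2.103, 0.239, -2.101]
ft_force: [1.3, -1.1, -1.1]
finger_gap: 0.26
```

```bash
python3 -c "
from h import *
st(540,-410,100,93)
c=cap('side');a=cv2.resize(c['img'][200:400,60:360],None,fx=2,fy=2);cv2.imwrite('pics/g1.png',a[:,:,::-1])"
```

```text
t 4.47 p [634.3 333.4 219.4] x [ 0.001  0.    -1.   ] jaw -77.1 gap 24.2 F [ 1.3 -1.1 -1.1] q [ 0.42  0.66  1.15 -0.    1.32  1.76]
 go [ -94.3 -743.4 -119.4] turn -9.9
```

View pics/g1.png

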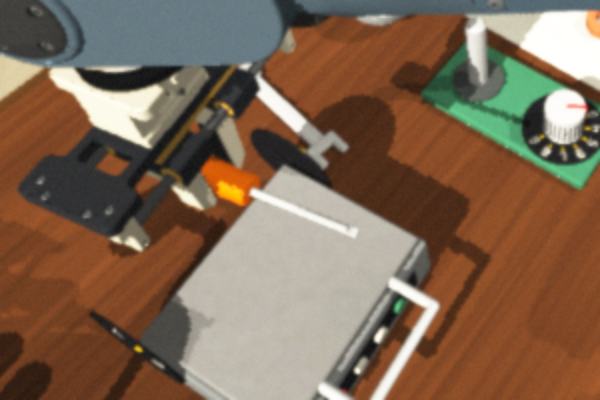

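servo_tool(steps=[[[-4.6, -41.3, 0], [0, 0, -1], 1], [[-4.6, -41.3, 0], [0, 0, -1], 1], [[-4.6, -41.3, 0], [0, 0, -1], 1], [[-4.6, -41.3, 0], [0, 0, -1], 1], [[-4.6, -41.3, 0], [0, 0, -1], 1], [[-4.6, -41.3, 0], [0, 0, -1], 1], [[-4.6, -41.3, 0], [0, 0, -1], 1], [[-4.6, -41.3, 0], [0, 0, -1], 1], [[-4.6, -41.3, 0], [0, 0, -1], 1], [[-4.6, -41.3, 0], [0, 0, -1], 1], [[-4.6, -41.3, 0], [0, 0, 0], 1], [[-4.6, -41.3, 0], [0, 0, 0], 1], [[-4.6, -41.3, 0], [0, 0, 0], 1], [[-4.6, -41.3, 0], [0, 0, 0], 1], [[-4.6, -41.3, 0], [0, 0, 0], 1], [[-4.6, -41.3, 0], [0, 0, 0], 1], [[-4.6, -41.3, 0], [0, 0, 0], 1], [[-4.6, -41.3, 0], [0, 0, 0], 1], [[0, 0, 0], [0, 0, 0], 1]])

```text
t: 6.9
eef_pos: [0.5507, -0.4123, 0.2172]
tool_rot: [2.197, 0.052, -2.196]
ft_force: [-0.5, 0.2, -0.8]
finger_gap: 0.26
```

```bash
python3 -c "
from h import *
st(552,-409.5,10,93)
c=cap('side');a=c['img'][30:230,300:500];b=cap('top')['img'][150:350,340:540]; cv2.imwrite('pics/g2.png',cv2.resize(np.hstack([a,b]),None,fx=2,fy=2)[:,:,::-1])"
```

```text
t 6.9 p [ 550.7 -412.3  217.2] x [ 0.    -0.001 -1.   ] jaw -87.2 gap 24.2 F [-0.5  0.2 -0.8] q [-0.71  0.61  1.25 -0.    1.28  0.81]
 go [   1.3    2.8 -207.2] turn 0.2
```

View pics/g2.png

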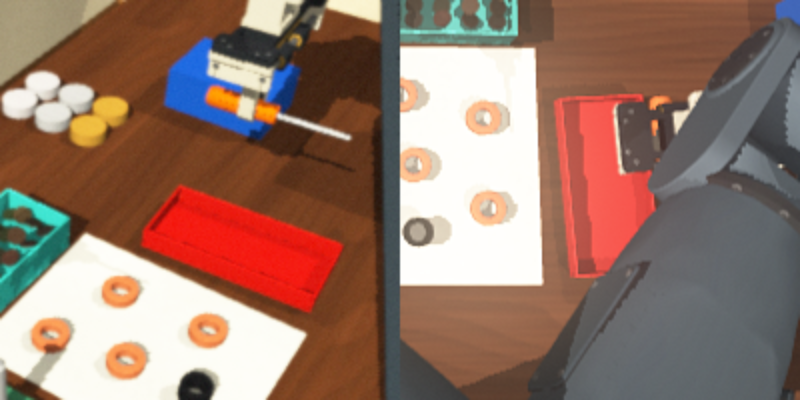

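servo_tool(steps=[[[1.3, 2.8, -40], [0, 0, 0], 1], [[0, 0, -40], [0, 0, 0], 1], [[0, 0, -40], [0, 0, 0], 1], [[0, 0, -40], [0, 0, 0], 1], [[0, 0, -25], [0, 0, 0], 1], [[0, 0, -10], [0, 0, 0], 1], [[0, 0, -2], [0, 0, 0], 1], [[0, 0, 0], [0, 0, 0], 1]])

```text
t: 8.0
eef_pos: [0.5535, -0.4073, 0.0209]
tool_rot: [2.196, 0.055, -2.193]
ft_force: [-0.4, -0.6, -0.9]
finger_gap: 0.256
```

servo_tool(steps=[[[0, 0, -4], [0, 0, 0], 1], [[0, 0, -3], [0, 0, 0], 1], [[0, 0, -2], [0, 0, 0], 1], [[0, 0, 0], [0, 0, 0], 1]])

```text
t: 8.5
eef_pos: [0.5528, -0.4071, 0.0105]
tool_rot: [2.195, 0.056, -2.196]
ft_force: [0.1, -0.1, -1.6]
finger_gap: 0.26
```

servo_tool(steps=[[[0, 0, -2], [0, 0, 0], 1], [[0, 0, 0], [0, 0, 0], 0], [[0, 0, 0], [0, 0, 0], 0], [[0, 0, 0], [0, 0, 0], 0], [[0, 0, 0], [0, 0, 0], 0], [[0, 0, 20], [0, 0, 0], 0], [[0, 0, 40], [0, 0, 0], 0], [[0, 0, 50], [0, 0, 0], 0], [[0, 0, 50], [0, 0, 0], 0], [[0, 0, 30], [0, 0, 0], 0], [[-15, 45, 0], [0, 0, 0], 0], [[-15, 45, 0], [0, 0, 0], 0], [[-15, 45, 0], [0, 0, 0], 0], [[-15, 45, 0], [0, 0, 0], 0], [[-15, 45, 0], [0, 0, 0], 0], [[-15, 45, 0], [0, 0, 0], 0]])

```text
t: 10.5
eef_pos: [0.4624, -0.1358, 0.2]
tool_rot: [2.197, 0.055, -2.193]
ft_force: [0.6, -0.2, -0.4]
finger_gap: 0.499
```

```bash
python3 -c "
from h import *
st(475.7,324.5,140,5.3)
c=cap('side');a=c['img'][100:300,280:480];b=cap('top')['img'][150:350,340:540]; cv2.imwrite('pics/g3.png',cv2.resize(np.hstack([a,b]),None,fx=2,fy=2)[:,:,::-1])"
```

```text
t 10.5 p [ 462.4 -135.8  200. ] x [ 0.002 -0.001 -1.   ] jaw -87.1 gap 46.4 F [ 0.6 -0.2 -0.4] q [-0.38  0.25  1.84  0.    1.05  1.14]
 go [ 13.3 460.3 -60. ] turn -87.6
```

View pics/g3.png

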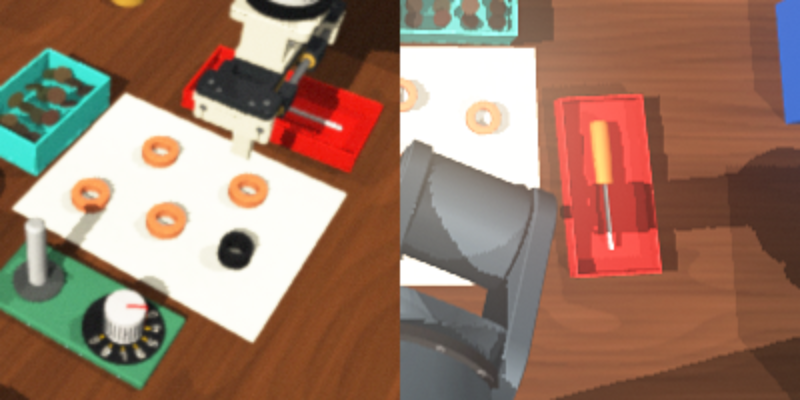

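servo_tool(steps=[[[1.1, 38.4, 0], [0, 0, 7.7], 0.35], [[1.1, 38.4, 0], [0, 0, 7.7], 0.35], [[1.1, 38.4, 0], [0, 0, 7.7], 0.35], [[1.1, 38.4, 0], [0, 0, 7.7], 0.35], [[1.1, 38.4, 0], [0, 0, 7.7], 0.35], [[1.1, 38.4, 0], [0, 0, 7.7], 0.35], [[1.1, 38.4, 0], [0, 0, 7.7], 0.35], [[1.1, 38.4, 0], [0, 0, 7.7], 0.35], [[1.1, 38.4, 0], [0, 0, 7.7], 0.35], [[1.1, 38.4, 0], [0, 0, 7.7], 0.35], [[1.1, 38.4, 0], [0, 0, 7.7], 0.35], [[1.1, 38.4, 0], [0, 0, 7.7], 0.35], [[0, 0, -40], [0, 0, 0], 0.35], [[0, 0, -30], [0, 0, 0], 0.35], [[0, 0, 0], [0, 0, 0], 0.35]])

```text
t: 12.48
eef_pos: [0.4757, 0.3231, 0.1279]
tool_rot: [1.138, 1.253, -1.143]
ft_force: [0.5, 0.5, 0.7]
finger_gap: 0.324
```

```bash
python3 -c "
from h import *
st(475.7,324.5,47,5.3)"
```

```text
t 12.47 p [475.7 323.1 127.9] x [-0.002 -0.001 -1.   ] jaw 5.3 gap 30.2 F [0.5 0.5 0.7] q [ 0.52  0.5   1.67 -0.    0.98  0.42]
 go [ -0.    1.4 -80.9] turn -0.0
```

servo_tool(steps=[[[0, 1, -40], [0, 0, 0], 0.35], [[0, 0, -30], [0, 0, 0], 0.35], [[0, 0, -11], [0, 0, 0], 0.35], [[0, 0, 0], [0, 0, 0], 0.35], [[0, 0, 0], [0, 0, 0], 1], [[0, 0, 0], [0, 0, 0], 1], [[0, 0, 0], [0, 0, 0], 1], [[0, 0, 0], [0, 0, 0], 1]], newtons=25)

```text
t: 13.48
eef_pos: [0.4776, 0.3251, 0.0487]
tool_rot: [1.143, 1.25, -1.137]
ft_force: [5.1, -0.1, 0.5]
finger_gap: 0.096
```

```bash
python3 -c "
from h import *
st(475.7,324.5,47,5.3)
g=np.radians(5.3)
P=lambda d:(lambda r:np.array([ (-205*np.cos(r)+6*np.sin(r))*np.cos(g),(-205*np.cos(r)+6*np.sin(r))*np.sin(g),205*np.sin(r)+6*np.cos(r)]))(np.radians(d))
a=[P(d) for d in range(0,65,5)]
print(np.diff(a,axis=0).round(1).tolist())"
```

```text
t 13.47 p [477.6 325.1  48.7] x [ 0.004  0.001 -1.   ] jaw 5.4 gap 8.9 F [ 5.1 -0.1  0.5] q [ 0.52  0.62  1.7  -0.    0.81  0.42]
 go [-1.9 -0.6 -1.7] turn -0.1
[[1.3, 0.1, 17.8], [2.8, 0.3, 17.7], [4.4, 0.4, 17.3], [5.9, 0.5, 16.9], [7.3, 0.7, 16.3], [8.7, 0.8, 15.6], [10.0, 0.9, 14.8], [11.3, 1.0, 13.9], [12.4, 1.2, 12.8], [13.5, 1.3, 11.7], [14.4, 1.3, 10.5], [15.3, 1.4, 9.2]]
```

servo_tool(steps=[[[2, 0, 3], [0, 0, 0], 1], [[1.3, 0.1, 17.8], [0, 0, 0], 1], [[2.8, 0.3, 17.7], [0, 0, 0], 1], [[4.4, 0.4, 17.3], [0, 0, 0], 1], [[5.9, 0.5, 16.9], [0, 0, 0], 1], [[7.3, 0.7, 16.3], [0, 0, 0], 1], [[8.7, 0.8, 15.6], [0, 0, 0], 1], [[10, 0.9, 14.8], [0, 0, 0], 1], [[11.3, 1, 13.9], [0, 0, 0], 1], [[0, 0, 0], [0, 0, 0], 1]])

```text
t: 14.72
eef_pos: [0.5295, 0.3305, 0.1826]
tool_rot: [1.142, 1.254, -1.139]
ft_force: [-6.4, 5.1, 7.6]
finger_gap: 0.097
```

```bash
python3 -c "
from h import *
st(475.7,324.5,47,5.3)
c=cap('side');a=c['img'][120:400,20:400]; cv2.imwrite('pics/g4.png',cv2.resize(a,None,fx=2,fy=2)[:,:,::-1])"
```

```text
t 14.72 p [529.5 330.5 182.6] x [-0.     0.002 -1.   ] jaw 5.3 gap 9.0 F [-6.4  5.1  7.6] q [0.48 0.52 1.49 0.   1.14 0.39]
 go [ -53.8   -6.  -135.6] turn -0.0
```

View pics/g4.png

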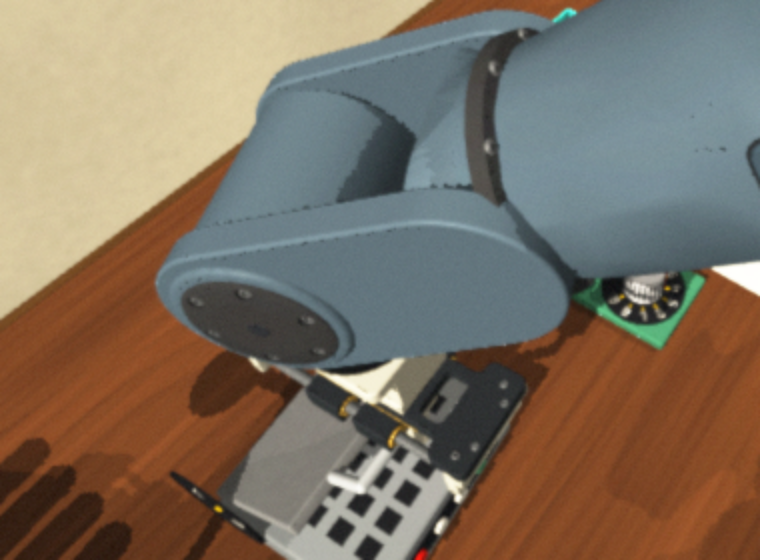

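servo_tool(steps=[[[12.4, 1.2, 12.8], [0, 0, 0], 1], [[13.5, 1.3, 11.7], [0, 0, 0], 1], [[14.4, 1.3, 10.5], [0, 0, 0], 1], [[14, 1.3, 8.5], [0, 0, 0], 1], [[0, 0, 0], [0, 0, 0], 1], [[0, 0, 0], [0, 0, 0], 1]])

```text
t: 15.52
eef_pos: [0.5841, 0.3356, 0.2267]
tool_rot: [1.143, 1.252, -1.137]
ft_force: [-2.0, 4.0, 8.1]
finger_gap: 0.094
```

```bash
python3 -c "
from h import *
st(475.7,324.5,47,5.3)"
```

```text
t 15.53 p [584.1 335.6 226.7] x [ 0.002  0.003 -1.   ] jaw 5.4 gap 8.8 F [-2.   4.   8.1] q [0.45 0.57 1.29 0.   1.28 0.36]
 go [-108.4  -11.1 -179.7] turn -0.1
```

servo_tool(steps=[[[0, 0, 0], [0, 0, 0], 0.4], [[0, 0, 0], [0, 0, 0], 0.4], [[0, 0, 0], [0, 0, 0], 0.4], [[0, 0, 10], [0, 0, 0], 0.4], [[0, 0, 30], [0, 0, 0], 0.4], [[0, 0, 40], [0, 0, 0], 0.4], [[-20, -45, 0], [0, 0, 0], 0.1], [[-20, -45, 0], [0, 0, 0], -0.2], [[-20, -45, 0], [0, 0, 0], -0.4], [[-20, -45, 0], [0, 0, 0], -0.4], [[-20, -45, 0], [0, 0, 0], -0.4], [[-20, -45, 0], [0, 0, 0], -0.4], [[0, -40, 0], [0, 0, 0], -0.4], [[0, -40, 0], [0, 0, 0], -0.4], [[0, -40, 0], [0, 0, 0], -0.4], [[0, -40, 0], [0, 0, 0], -0.4], [[0, -40, 0], [0, 0, 0], -0.4]])

```text
t: 17.65
eef_pos: [0.464, -0.1369, 0.3053]
tool_rot: [1.141, 1.251, -1.14]
ft_force: [1.1, -0.3, 0.8]
finger_gap: 0.697
```

```bash
python3 -c "
from h import *
st(503.5,24.7,100,30)
c=cap('side');a=c['img'][150:400,60:310];b=cap('top')['img'][130:290,100:340]; cv2.imwrite('pics/g5.png',np.vstack([cv2.resize(a,(560,560))[:310],cv2.resize(b,(560,373))[:290]])[:,:,::-1]);cv2.imwrite('pics/t5.png',b[:,:,::-1])
t=cap('top')
g=np.radians(5.3)
for d in(50,55,60,65):
  r=np.radians(d);x=(-205*np.cos(r)+6*np.sin(r));z=(60+205*np.sin(r)+6*np.cos(r))
  for y in(-50,50): print(d,[np.round(proj(q,np.array([680+x*np.cos(g)-y*np.sin(g),343.5+x*np.sin(g)+y*np.cos(g),z])/1e3),1) for q in(t,c)])
"
```

```text
t 17.65 p [ 464.  -136.9  305.3] x [ 0.001 -0.    -1.   ] jaw 5.3 gap 64.9 F [ 1.1 -0.3  0.8] q [-0.38  0.15  1.7   0.    1.29 -0.48]
 go [  39.5  161.6 -205.3] turn 24.7
50 [array([171.8, 217.9]), array([227.7, 291.5])]
50 [array([127.4, 221.6]), array([182.7, 348.1])]
55 [array([170., 211.]), array([219.1, 283.9])]
55 [array([125.3, 214.7]), array([172.9, 339.9])]
60 [array([168.4, 203.7]), array([210.1, 276.3])]
60 [array([123.3, 207.4]), array([162.8, 331.8])]
65 [array([166.9, 196.1]), array([200.8, 269. ])]
65 [array([121.6, 199.8]), array([152.5, 323.8])]
```

View pics/g5.png

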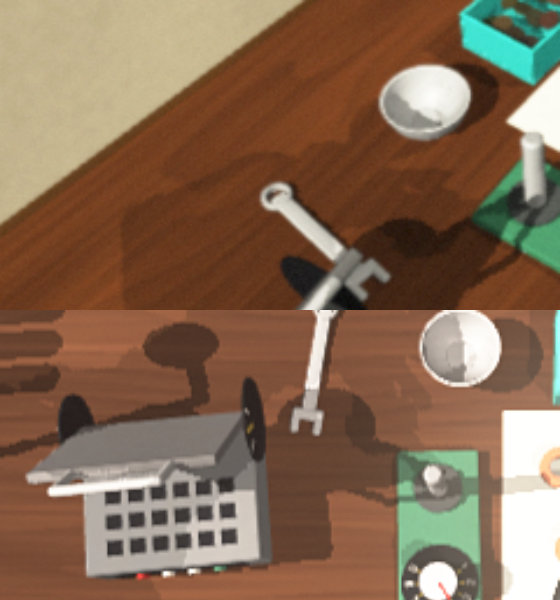

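servo_tool(steps=[[[5, 23.1, -20], [0, 0, -6.9], -0.5], [[5, 23.1, -20], [0, 0, -6.9], -0.5], [[5, 23.1, -20], [0, 0, -6.9], -0.5], [[5, 23.1, -20], [0, 0, -6.9], -0.5], [[5, 23.1, -20], [0, 0, -6.9], -0.5], [[5, 23.1, -20], [0, 0, -6.9], -0.5], [[9.5, 23.1, -20], [0, 0, -6.9], -0.5], [[0, 0, -30], [0, 0, 0], -0.5], [[0, 0, -30], [0, 0, 0], -0.5], [[0, 0, 0], [0, 0, 0], -0.5]])

```text
t: 19.05
eef_pos: [0.5025, 0.0271, 0.1035]
tool_rot: [1.734, 0.758, -1.739]
ft_force: [0.3, -0.1, 1.2]
finger_gap: 0.747
```

```bash
python3 -c "
from h import *
st(503.5,24.7,25,-43)"
```

```text
t 19.05 p [502.5  27.1 103.5] x [-0.003  0.    -1.   ] jaw -42.9 gap 69.5 F [ 0.3 -0.1  1.2] q [-0.04  0.43  1.87  0.    0.85  0.71]
 go [  1.   -2.4 -78.5] turn -0.1
```

servo_tool(steps=[[[1, -2.4, -30], [0, 0, 0], -0.5], [[0, 0, -30], [0, 0, 0], -0.5], [[0, 0, -18], [0, 0, 0], -0.5], [[0, 0, 0], [0, 0, 0], -0.5], [[0, 0, 0], [0, 0, 0], 1], [[0, 0, 0], [0, 0, 0], 1], [[0, 0, 0], [0, 0, 0], 1], [[0, 0, 0], [0, 0, 0], 1], [[0, 0, 0], [0, 0, 0], 1]], newtons=20)

```text
t: 20.18
eef_pos: [0.5037, 0.0245, 0.027]
tool_rot: [1.736, 0.757, -1.738]
ft_force: [-6.5, 6.9, 9.3]
finger_gap: 0.469
```

servo_tool(steps=[[[0, 0, 0], [0, 0, -9], 1], [[0, 0, 0], [0, 0, -9], 1], [[0, 0, 0], [0, 0, -9], 1], [[0, 0, 0], [0, 0, -9], 1], [[0, 0, 0], [0, 0, -9], 1], [[0, 0, 0], [0, 0, -9], 1], [[0, 0, 0], [0, 0, -9], 1], [[0, 0, 0], [0, 0, -9], 1], [[0, 0, 0], [0, 0, -9], 1], [[0, 0, 0], [0, 0, -9], 1], [[0, 0, 0], [0, 0, 0], 1], [[0, 0, 0], [0, 0, 0], 1]])

```text
t: 21.68
eef_pos: [0.5037, 0.0253, 0.027]
tool_rot: [-1.78, 0.701, 1.785]
ft_force: [-6.5, 14.1, 8.8]
finger_gap: 0.465
```

```bash
python3 -c "
from h import *
st(503.5,24.7,25,-133)"
```

```text
t 21.68 p [503.7  25.3  27. ] x [-0.002  0.002 -1.   ] jaw -133.0 gap 43.3 F [-6.5 14.1  8.8] q [-0.04  0.56  1.9   0.    0.68  2.28]
 go [-0.2 -0.6 -2. ] turn 0.0
```

servo_tool(steps=[[[0, 0, 0], [0, 0, 0], -0.5], [[0, 0, 0], [0, 0, 0], -0.5], [[0, 0, 0], [0, 0, 0], -0.5], [[0, 0, 40], [0, 0, 0], -0.5], [[0, 0, 40], [0, 0, 0], -0.5], [[0, 0, 40], [0, 0, 0], -0.5], [[0, 0, 40], [0, 0, 0], -0.5], [[-5, -42, 0], [0, 0, 4.3], -0.7], [[-5, -42, 0], [0, 0, 4.3], -0.7], [[-5, -42, 0], [0, 0, 4.3], -0.7], [[-5, -42, 0], [0, 0, 4.3], -0.7], [[-5, -42, 0], [0, 0, 4.3], -0.7], [[-5, -42, 0], [0, 0, 4.3], -0.7], [[-5, -42, 0], [0, 0, 4.3], -0.7], [[-5, -42, 0], [0, 0, 4.3], -0.7], [[-5, -42, 0], [0, 0, 4.3], -0.7], [[-5, -42, 0], [0, 0, 4.3], -0.7]])

```text
t: 23.8
eef_pos: [0.4541, -0.3977, 0.1863]
tool_rot: [2.22, 0.003, -2.22]
ft_force: [0.5, 0.1, 0.3]
finger_gap: 0.851
```

```bash
cat > rings.py <<'E'
from h import *
def rings(pr=True):
    out={}
    for n in('top','side'):
        c=cap(n);H=hsv(c);h,s,v=[H[...,i].astype(int) for i in range(3)]
        m=(h<16)&(s>90)&(s<215)&(v>130)
        L=[]
        for a,b in blobs(m,60):
            u,p=hullc(b);w=onz(c,*u,.008)
            if a<450 and .36<w[0]<.72 and -.33<w[1]<.1: L.append(np.r_[w[:2],a])
        m=(v<75)&(s<130); B=[]
        for a,b in blobs(m,60):
            u,p=hullc(b);w=onz(c,*u,.013)
            if a<320 and .36<w[0]<.72 and -.33<w[1]<-.08: B.append(np.r_[w[:2],a])
        if pr: print(n,'sp',np.round(L,4).tolist(),'cap',np.round(B,4).tolist())
        out[n]=c
    return out
if __name__=='__main__':
    st(); o=rings()
    a=o['side']['img'][140:300,230:470];b=o['top']['img'][150:300,240:465]
    import sys
    cv2.imwrite('pics/%s.png'%sys.argv[1],np.vstack([cv2.resize(a,(450,300),interpolation=cv2.INTER_CUBIC),cv2.resize(b,(450,300),interpolation=cv2.INTER_CUBIC)])[:,:,::-1])
E
python3 rings.py g6
```

```text
t 23.8 p [ 454.1 -397.7  186.3] x [-0.  0. -1.] jaw -89.8 gap 79.1 F [0.5 0.1 0.3] q [-0.8   0.48  1.54 -0.    1.12  0.77]
top sp [[0.666, -0.0253, 148.0], [0.6478, -0.1201, 180.0], [0.6153, -0.2403, 176.0], [0.5733, -0.0428, 109.0], [0.5468, -0.1394, 176.0], [0.4864, -0.2445, 182.0]] cap []
side sp [[0.6144, -0.2416, 229.0], [0.4855, -0.2461, 252.0], [0.647, -0.1215, 253.0], [0.5462, -0.1407, 276.0], [0.391, 0.0076, 62.0]] cap [[0.432, -0.1723, 230.0]]
```

View pics/g6.png

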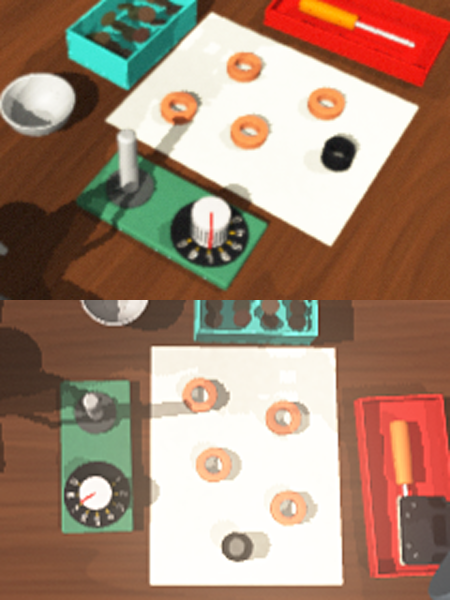

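servo_tool(steps=[[[27.5, 39.5, 0], [0, 0, 0], -0.7], [[27.5, 39.5, 0], [0, 0, 0], -0.7], [[27.5, 39.5, 0], [0, 0, 0], -0.7], [[27.5, 39.5, 0], [0, 0, 0], -0.7], [[27.5, 39.5, 0], [0, 0, 0], -0.7], [[27.5, 39.5, 0], [0, 0, 0], -0.7], [[27.5, 39.5, 0], [0, 0, 0], -0.7], [[0, 0, -50], [0, 0, 0], -0.7], [[0, 0, -50], [0, 0, 0], -0.7], [[0, 0, -40], [0, 0, 0], -0.7], [[0, 0, 0], [0, 0, 0], -0.7]])

```text
t: 25.28
eef_pos: [0.645, -0.1187, 0.0437]
tool_rot: [-2.215, -0.002, 2.227]
ft_force: [0.6, 1.4, 0.6]
finger_gap: 0.848
```

```bash
python3 -c "
from h import *
st(647.4,-120.8,5,-90)"
```

```text
t 25.27 p [ 645.  -118.7   43.7] x [-0.006  0.001 -1.   ] jaw -90.0 gap 78.8 F [0.6 1.4 0.6] q [-0.25  0.75  1.47  0.    0.93  1.32]
 go [  2.4  -2.1 -38.7] turn -0.0
```

servo_tool(steps=[[[2, -2, -25], [0, 0, 0], -0.7], [[0, 0, -13], [0, 0, 0], -0.7], [[0, 0, 0], [0, 0, 0], 0.2], [[0, 0, 0], [0, 0, 0], 1], [[0, 0, 0], [0, 0, 0], 1], [[0, 0, 0], [0, 0, 0], 1], [[0, 0, 0], [0, 0, 0], 1]], newtons=30)

```text
t: 26.15
eef_pos: [0.6494, -0.1217, 0.0092]
tool_rot: [2.222, 0.001, -2.22]
ft_force: [-1.6, 0.8, 6.6]
finger_gap: 0.516
```

```bash
python3 -c "
from h import *
st(617.8,29.3,160,-90)"
```

```text
t 26.15 p [ 649.4 -121.7    9.2] x [ 0.001 -0.    -1.   ] jaw -90.0 gap 48.0 F [-1.6  0.8  6.6] q [-0.26  0.8   1.47  0.    0.87  1.31]
 go [-31.6 151.  150.8] turn -0.0
```

servo_tool(steps=[[[0, 0, 20], [0, 0, 0], 1], [[0, 0, 45], [0, 0, 0], 1], [[0, 0, 45], [0, 0, 0], 1], [[0, 0, 45], [0, 0, 0], 1], [[-8, 38, 0], [0, 0, 0], 1], [[-8, 38, 0], [0, 0, 0], 1], [[-8, 38, 0], [0, 0, 0], 1], [[-8, 37, 0], [0, 0, 0], 1], [[0, 0, 0], [0, 0, 0], 1], [[0, 0, 0], [0, 0, 0], 1], [[0, 0, 0], [0, 0, 0], 1]])

```text
t: 27.52
eef_pos: [0.6173, 0.0283, 0.1637]
tool_rot: [-2.222, 0.001, 2.221]
ft_force: [-0.1, -0.3, -1.8]
finger_gap: 0.515
```

```bash
python3 -c "
from h import *
st(617.8,29.3,130,-90);st(617.8,29.3,130,-90)
a=cap('side')['img'][120:280,220:380];b=cap('top')['img'][130:290,200:360]
cv2.imwrite('pics/g7.png',cv2.resize(np.hstack([a,b]),None,fx=2.5,fy=2.5,interpolation=cv2.INTER_CUBIC)[:,:,::-1]);st()"
```

```text
t 27.52 p [617.3  28.3 163.7] x [ 0. -0. -1.] jaw -90.0 gap 47.9 F [-0.1 -0.3 -1.8] q [-0.03  0.53  1.52 -0.    1.09  1.54]
 go [  0.5   1.  -33.7] turn 0.0
t 27.52 p [617.3  28.3 163.7] x [ 0. -0. -1.] jaw -90.0 gap 47.9 F [-0.1 -0.3 -1.8] q [-0.03  0.53  1.52 -0.    1.09  1.54]
 go [  0.5   1.  -33.7] turn 0.0
t 27.62 p [617.2  28.5 163.5] x [-0. -0. -1.] jaw -90.0 gap 48.5 F [-1.   0.4 -1.5] q [-0.03  0.53  1.52 -0.    1.09  1.54]
```

View pics/g7.png

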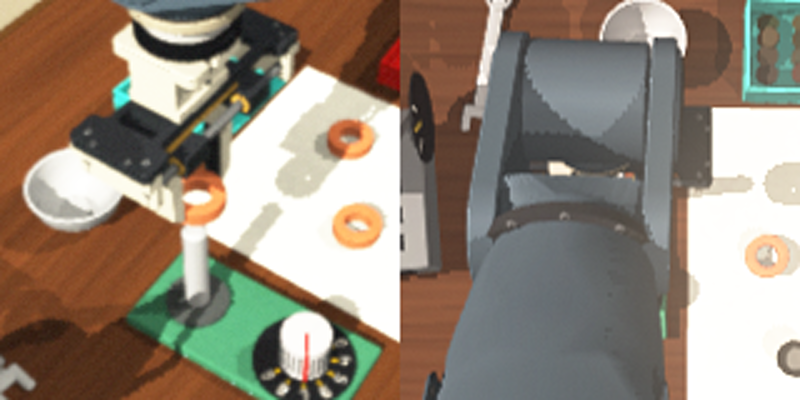

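```bash
cat > held.py <<'E'
from h import *
import sys
ht=float(sys.argv[1]) # ring centre height minus TCP, mm
c=cap('side');H=hsv(c);h,s,v=[H[...,i].astype(int) for i in range(3)]
st(617.8,29.3,130,-90);p=bot.state()['eef_pos'];z=p[2]+ht/1e3
m=(h<16)&(s>90)&(s<230)&(v>110)
for a,b in blobs(m,60):
    u,q=hullc(b);w=onz(c,*u,z)
    if abs(w[0]-p[0])<.04 and abs(w[1]-p[1])<.04:
        e=cv2.fitEllipse(q); w2=onz(c,*e[0],z); print('ring',a,np.round(u,1),'off hull',np.round((w-p)*1e3,1)[:2],'ell',np.round((w2-p)*1e3,1)[:2],cv2.boundingRect(q))
print('expected centre px',proj(c,[p[0],p[1],z]).round(1))
E
python3 held.py -1.2
```

```text
t 27.68 p [617.1  28.6 163.4] x [-0. -0. -1.] jaw -90.0 gap 48.5 F [-0.2  0.2 -1.8] q [-0.03  0.53  1.52 -0.    1.09  1.54]
 go [  0.7   0.7 -33.4] turn 0.0
expected centre px [297.3 198.6]
```

```bash
sed -i "s/(s<230)&(v>110)/(v>90)/; s/blobs(m,60)/blobs(m\&(np.indices(m.shape)[0]>0),40)/" held.py; sed -i "s/if abs(w\[0\]-p\[0\])<.04 and abs(w\[1\]-p\[1\])<.04:/if abs(w[0]-p[0])<.06 and abs(w[1]-p[1])<.06:/" held.py; python3 held.py -1.2; python3 -c "
from h import *
c=cap('side');H=hsv(c)
for r in range(188,214,2): print(r,[tuple(int(k) for k in H[r,q]) for q in range(284,318,3)])"
```

```text
t 27.73 p [617.1  28.7 163.4] x [-0.  0. -1.] jaw -90.0 gap 48.2 F [-0.4 -0.1 -1.8] q [-0.03  0.53  1.52 -0.    1.09  1.54]
 go [  0.7   0.6 -33.4] turn 0.0
ring 54 [307.  219.1] off hull [-47.5  31.5] ell [-46.6  30.8] (303, 215, 11, 8)
expected centre px [297.3 198.7]
188 [(60, 13, 39), (30, 6, 91), (18, 31, 81), (19, 152, 116), (0, 39, 39), (9, 174, 139), (9, 150, 97), (5, 95, 35), (23, 47, 114), (25, 13, 250), (30, 2, 255), (30, 2, 255)]
190 [(23, 48, 123), (26, 19, 94), (22, 61, 112), (14, 85, 63), (9, 173, 140), (10, 182, 154), (9, 180, 167), (10, 183, 160), (18, 64, 135), (20, 3, 255), (30, 3, 255), (30, 3, 255)]
192 [(23, 50, 164), (24, 40, 103), (24, 49, 171), (10, 143, 195), (9, 179, 185), (9, 178, 162), (10, 181, 189), (10, 178, 208), (11, 125, 214), (30, 3, 255), (30, 3, 255), (30, 2, 255)]
194 [(24, 53, 170), (21, 54, 147), (22, 52, 175), (12, 133, 203), (9, 179, 158), (10, 180, 146), (9, 179, 144), (9, 178, 203), (10, 172, 209), (20, 3, 255), (30, 2, 255), (30, 2, 255)]
196 [(23, 51, 204), (23, 50, 200), (21, 48, 175), (12, 120, 180), (13, 90, 203), (17, 53, 232), (10, 
[... 859 characters left out ...]
4, 49, 201), (13, 103, 218), (15, 155, 254), (15, 156, 253), (13, 168, 247), (10, 174, 233), (20, 47, 246), (30, 2, 255), (30, 2, 255), (30, 2, 255)]
208 [(11, 171, 142), (16, 93, 197), (20, 59, 193), (12, 102, 217), (14, 161, 252), (13, 168, 249), (12, 168, 242), (15, 84, 242), (30, 3, 255), (30, 2, 255), (30, 2, 255), (30, 2, 255)]
210 [(11, 181, 138), (11, 175, 131), (11, 169, 145), (12, 99, 200), (15, 66, 251), (13, 78, 248), (19, 44, 244), (30, 2, 255), (30, 2, 255), (30, 2, 255), (30, 2, 255), (30, 2, 255)]
212 [(11, 171, 134), (11, 179, 138), (11, 175, 150), (23, 10, 240), (25, 6, 248), (18, 5, 249), (24, 10, 246), (30, 2, 255), (30, 2, 255), (30, 2, 255), (30, 2, 255), (27, 11, 252)]
```

servo_tool(steps=[[[0.4, 0.7, -25], [0, 0, 0], 1], [[0, 0, -8], [0, 0, 0], 1], [[0, 0, -8], [0, 0, 0], 1], [[0, 0, -8], [0, 0, 0], 1], [[0, 0, 0], [0, 0, 0], 1]])

```text
t: 28.4
eef_pos: [0.6188, 0.0297, 0.1144]
tool_rot: [2.224, 0.0, -2.217]
ft_force: [8.7, -2.5, -5.3]
finger_gap: 0.518
```

servo_tool(steps=[[[0, 0, -15], [0, 0, 0], 1], [[0, 0, -20], [0, 0, 0], 1], [[0, 0, -20], [0, 0, 0], 1], [[0, 0, -10], [0, 0, 0], 1], [[0, 0, 0], [0, 0, 0], 1], [[0, 0, 0], [0, 0, 0], 1]])

```text
t: 29.15
eef_pos: [0.6187, 0.0295, 0.0486]
tool_rot: [2.224, 0.0, -2.218]
ft_force: [11.4, -4.0, -7.8]
finger_gap: 0.514
```

```bash
python3 held.py -1.2
```

```text
t 29.2 p [618.7  29.6  48.6] x [ 0.003 -0.001 -1.   ] jaw -90.0 gap 48.1 F [11.  -2.9 -8.6] q [-0.03  0.68  1.59 -0.    0.87  1.54]
 go [-0.9 -0.3 81.4] turn -0.0
ring 166 [302.6 233.9] off hull [-11.7  -1.6] ell [-10.3  -2. ] (295, 223, 16, 21)
expected centre px [298. 232.]
```

servo_tool(steps=[[[2, -0.5, 0], [0, 0, 0], 1], [[0, 0, 0], [0, 0, 0], 1]])

```text
t: 29.45
eef_pos: [0.619, 0.0295, 0.0486]
tool_rot: [2.22, 0.001, -2.223]
ft_force: [2.1, -0.9, -2.4]
finger_gap: 0.521
```

servo_tool(steps=[[[0, 0, 0], [0, 0, 0], 0], [[0, 0, 0], [0, 0, 0], -0.5], [[0, 0, 0], [0, 0, 0], -0.7], [[0, 0, 0], [0, 0, 0], -0.7], [[0, 0, 40], [0, 0, 0], -0.7], [[0, 0, 45], [0, 0, 0], -0.7], [[0, 0, 25], [0, 0, 0], -0.7], [[0, -45, 0], [0, 0, 0], -0.7], [[0, -45, 0], [0, 0, 0], -0.7], [[0, -45, 0], [0, 0, 0], -0.7], [[0, -45, 0], [0, 0, 0], -0.7], [[0, -45, 0], [0, 0, 0], -0.7], [[0, -42, 0], [0, 0, 0], -0.7], [[0, 0, 0], [0, 0, 0], -0.7]])

```text
t: 31.2
eef_pos: [0.619, -0.24, 0.1592]
tool_rot: [-2.22, 0.003, 2.22]
ft_force: [-0.1, 0.0, -0.1]
finger_gap: 0.852
```

```bash
python3 -c "
from h import *
from rings import rings
st(615,-241,6,-90);o=rings()
# ring on arbor, both views
for n,c in o.items():
    H=hsv(c);h,s,v=[H[...,i].astype(int) for i in range(3)]
    for a,b in blobs((h<18)&(s>80)&(v>90),40):
        u,q=hullc(b);w=onz(c,*u,.028)
        if np.hypot(w[0]-.618,w[1]-.029)<.03: print(n,a,np.round(w,4),cv2.boundingRect(q))
    print('exp',proj(c,[.618,.029,.028]))
cv2.imwrite('pics/g8.png',cv2.resize(np.hstack([o['side']['img'][170:310,240:400],o['top']['img'][150:290,220:380]]),None,fx=2.5,fy=2.5,interpolation=cv2.INTER_CUBIC)[:,:,::-1])
"
```

```text
t 31.2 p [ 619.  -240.   159.2] x [-0. -0. -1.] jaw -90.1 gap 79.3 F [-0.1  0.  -0.1] q [-0.44  0.62  1.39 -0.    1.14  1.13]
 go [  -4.    -1.  -153.2] turn 0.1
top sp [[0.6207, 0.0313, 119.0], [0.5746, -0.0419, 117.0]] cap []
side sp [[0.6141, -0.2414, 210.0], [0.4854, -0.2457, 242.0], [0.5462, -0.1407, 260.0], [0.6833, 0.0099, 178.0], [0.5746, -0.0402, 63.0], [0.6252, 0.0184, 248.0]] cap [[0.432, -0.1723, 225.0]]
top 156 [0.6173 0.0303 0.028 ] (278, 197, 18, 19)
exp [287.214918   205.79873408]
side 278 [0.6161 0.0303 0.028 ] (288, 228, 23, 21)
exp [298.6754385  236.98008328]
```

servo_tool(steps=[[[-4, -1, -50], [0, 0, 0], -0.7], [[0, 0, -50], [0, 0, 0], -0.7], [[0, 0, -40], [0, 0, 0], -0.7], [[0, 0, -13], [0, 0, 0], -0.7], [[0, 0, 0], [0, 0, 0], -0.7], [[0, 0, 0], [0, 0, 0], -0.7]])

```text
t: 32.05
eef_pos: [0.6166, -0.2387, 0.0084]
tool_rot: [2.223, -0.0, -2.218]
ft_force: [-0.7, -0.2, 0.9]
finger_gap: 0.853
```

servo_tool(steps=[[[-1.7, -2, -2], [0, 0, 0], -0.7], [[0, 0, 0], [0, 0, 0], 0.2], [[0, 0, 0], [0, 0, 0], 1], [[0, 0, 0], [0, 0, 0], 1], [[0, 0, 0], [0, 0, 0], 1], [[0, 0, 0], [0, 0, 0], 1]])

```text
t: 32.8
eef_pos: [0.6138, -0.2405, 0.0045]
tool_rot: [2.221, 0.001, -2.221]
ft_force: [-0.7, -0.7, 1.8]
finger_gap: 0.533
```

servo_tool(steps=[[[0, 0, 20], [0, 0, 0], 1], [[0, 0, 45], [0, 0, 0], 1], [[0, 0, 45], [0, 0, 0], 1], [[0, 0, 45], [0, 0, 0], 1], [[0, 38.7, 0], [0, 0, 0], 1], [[0, 38.7, 0], [0, 0, 0], 1], [[0, 38.7, 0], [0, 0, 0], 1], [[1, 38.7, 0], [0, 0, 0], 1], [[1, 38.7, 0], [0, 0, 0], 1], [[1, 38.7, 0], [0, 0, 0], 1], [[0, 38.7, 0], [0, 0, 0], 1], [[0, 0, 0], [0, 0, 0], 1], [[0, 0, 0], [0, 0, 0], 1]])

```text
t: 34.42
eef_pos: [0.6168, 0.03, 0.1602]
tool_rot: [2.222, 0.001, -2.22]
ft_force: [0.7, 0.3, -1.2]
finger_gap: 0.53
```

```bash
python3 -c "
from h import *
st(617.8,29.3,130,-90)"
```

```text
t 34.42 p [616.8  30.  160.2] x [ 0.001 -0.    -1.   ] jaw -90.0 gap 49.3 F [ 0.7  0.3 -1.2] q [-0.03  0.53  1.52 -0.    1.08  1.54]
 go [  1.   -0.7 -30.2] turn -0.0
```

servo_tool(steps=[[[0, -0.5, -25], [0, 0, 0], 1], [[0, 0, -8], [0, 0, 0], 1], [[0, 0, -8], [0, 0, 0], 1], [[0, 0, -8], [0, 0, 0], 1], [[0, 0, -10], [0, 0, 0], 1], [[0, 0, -15], [0, 0, 0], 1], [[0, 0, -20], [0, 0, 0], 1], [[0, 0, -17], [0, 0, 0], 1], [[0, 0, 0], [0, 0, 0], 1], [[0, 0, 0], [0, 0, 0], 1]])

```text
t: 35.67
eef_pos: [0.6168, 0.0299, 0.0486]
tool_rot: [2.221, 0.001, -2.221]
ft_force: [-0.3, 0.3, -0.9]
finger_gap: 0.529
```

servo_tool(steps=[[[0, 0, 0], [0, 0, 0], 0], [[0, 0, 0], [0, 0, 0], -0.5], [[0, 0, 0], [0, 0, 0], -0.7], [[0, 0, 0], [0, 0, 0], -0.7], [[0, 0, 40], [0, 0, 0], -0.7], [[0, 0, 45], [0, 0, 0], -0.7], [[0, 0, 25], [0, 0, 0], -0.7], [[-14, -34, 0], [0, 0, 0], -0.7], [[-14, -34, 0], [0, 0, 0], -0.7], [[-14, -34, 0], [0, 0, 0], -0.7], [[-14, -34, 0], [0, 0, 0], -0.7], [[-14, -34, 0], [0, 0, 0], -0.7], [[0, 0, 0], [0, 0, 0], -0.7], [[0, 0, 0], [0, 0, 0], -0.7]])

```text
t: 37.42
eef_pos: [0.547, -0.1397, 0.1585]
tool_rot: [2.222, 0.001, -2.221]
ft_force: [0.4, 0.4, 0.3]
finger_gap: 0.85
```

```bash
cat > arb.py <<'E'
from h import *
from rings import rings
import sys
o=rings();zs=float(sys.argv[1]);st(*[float(k) for k in sys.argv[2:6]])
for n,c in o.items():
    H=hsv(c);h,s,v=[H[...,i].astype(int) for i in range(3)]
    for a,b in blobs((h<18)&(s>80)&(v>90),40):
        u,q=hullc(b);w=onz(c,*u,zs)
        if np.hypot(w[0]-.618,w[1]-.029)<.03: print(n,a,np.round(w,4),cv2.boundingRect(q))
E
python3 arb.py .036 546.5 -140 6 -90
```

```text
top sp [[0.6226, 0.0326, 135.0], [0.5669, -0.0429, 94.0]] cap []
side sp [[0.3965, -0.2585, 104.0], [0.4854, -0.246, 250.0], [0.5463, -0.1407, 270.0], [0.6302, 0.0129, 311.0], [0.3897, -0.0362, 296.0]] cap [[0.432, -0.1723, 228.0]]
t 37.52 p [ 547.1 -139.3  158.4] x [ 0.  0. -1.] jaw -89.9 gap 79.1 F [0.1 0.1 1.1] q [-0.33  0.45  1.67  0.    1.02  1.24]
 go [  -0.6   -0.7 -152.4] turn -0.1
top 166 [0.6182 0.0312 0.036 ] (277, 196, 19, 20)
side 372 [0.6166 0.0298 0.036 ] (288, 224, 23, 25)
```

servo_tool(steps=[[[-0.6, -0.7, -50], [0, 0, 0], -0.7], [[0, 0, -50], [0, 0, 0], -0.7], [[0, 0, -40], [0, 0, 0], -0.7], [[0, 0, -12], [0, 0, 0], -0.7], [[0, 0, 0], [0, 0, 0], -0.7], [[0, 0, 0], [0, 0, 0], -0.7]])

```text
t: 38.28
eef_pos: [0.5472, -0.141, 0.008]
tool_rot: [2.223, 0.0, -2.218]
ft_force: [-0.6, 0.4, 0.1]
finger_gap: 0.854
```

servo_tool(steps=[[[-0.7, 0, -3], [0, 0, 0], -0.7], [[0, 0, 0], [0, 0, 0], 0.2], [[0, 0, 0], [0, 0, 0], 1], [[0, 0, 0], [0, 0, 0], 1], [[0, 0, 0], [0, 0, 0], 1], [[0, 0, 0], [0, 0, 0], 1]])

```text
t: 39.02
eef_pos: [0.5455, -0.1408, 0.0035]
tool_rot: [2.221, 0.001, -2.221]
ft_force: [-1.3, 0.6, 1.7]
finger_gap: 0.526
```

servo_tool(steps=[[[0, 0, 20], [0, 0, 0], 1], [[0, 0, 45], [0, 0, 0], 1], [[0, 0, 45], [0, 0, 0], 1], [[0, 0, 45], [0, 0, 0], 1], [[14.2, 34, 0], [0, 0, 0], 1], [[14.2, 34, 0], [0, 0, 0], 1], [[14.2, 34, 0], [0, 0, 0], 1], [[14.2, 34, 0], [0, 0, 0], 1], [[14.2, 34, 0], [0, 0, 0], 1], [[0, 0, 0], [0, 0, 0], 1], [[0, 0, 0], [0, 0, 0], 1], [[0, 0, 0], [0, 0, 0], 1]])

```text
t: 40.52
eef_pos: [0.6162, 0.0282, 0.1588]
tool_rot: [-2.221, 0.001, 2.221]
ft_force: [-0.1, -0.5, -0.8]
finger_gap: 0.528
```

```bash
python3 -c "
from h import *
st(617.8,29.5,130,-90)"
```

```text
t 40.52 p [616.2  28.2 158.8] x [ 0. -0. -1.] jaw -90.0 gap 49.1 F [-0.1 -0.5 -0.8] q [-0.03  0.53  1.53 -0.    1.08  1.54]
 go [  1.6   1.3 -28.8] turn 0.0
```

servo_tool(steps=[[[0.7, 1.3, -25], [0, 0, 0], 1], [[0, 0, -8], [0, 0, 0], 1], [[0, 0, -8], [0, 0, 0], 1], [[0, 0, -8], [0, 0, 0], 1], [[0, 0, -10], [0, 0, 0], 1], [[0, 0, -15], [0, 0, 0], 1], [[0, 0, -15], [0, 0, 0], 1], [[0, 0, -9], [0, 0, 0], 1], [[0, 0, 0], [0, 0, 0], 1], [[0, 0, 0], [0, 0, 0], 1]])

```text
t: 41.78
eef_pos: [0.6173, 0.0306, 0.0607]
tool_rot: [2.221, 0.001, -2.221]
ft_force: [-0.2, -0.4, -1.2]
finger_gap: 0.531
```

Next spacer 4 at (0.4857,-0.2455): shift about (-131.5,-276).

servo_tool(steps=[[[0, 0, 0], [0, 0, 0], 0], [[0, 0, 0], [0, 0, 0], -0.5], [[0, 0, 0], [0, 0, 0], -0.7], [[0, 0, 0], [0, 0, 0], -0.7], [[0, 0, 40], [0, 0, 0], -0.7], [[0, 0, 45], [0, 0, 0], -0.7], [[0, 0, 15], [0, 0, 0], -0.7], [[-18.8, -39.4, 0], [0, 0, 0], -0.7], [[-18.8, -39.4, 0], [0, 0, 0], -0.7], [[-18.8, -39.4, 0], [0, 0, 0], -0.7], [[-18.8, -39.4, 0], [0, 0, 0], -0.7], [[-18.8, -39.4, 0], [0, 0, 0], -0.7], [[-18.8, -39.4, 0], [0, 0, 0], -0.7], [[-18.8, -39.4, 0], [0, 0, 0], -0.7], [[0, 0, 0], [0, 0, 0], -0.7], [[0, 0, 0], [0, 0, 0], -0.7]])

```text
t: 43.78
eef_pos: [0.4855, -0.2448, 0.1599]
tool_rot: [-2.22, -0.001, 2.222]
ft_force: [0.6, 0.2, -0.1]
finger_gap: 0.848
```

```bash
python3 arb.py .044 485.7 -245.5 6 -90
```

```text
top sp [[0.6249, 0.0334, 224.0], [0.5677, -0.0418, 101.0]] cap []
side sp [[0.4854, -0.246, 249.0], [0.6369, 0.0064, 415.0], [0.3972, -0.036, 309.0]] cap [[0.432, -0.1723, 228.0]]
t 43.88 p [ 485.8 -244.4  160.1] x [-0.  0. -1.] jaw -89.9 gap 78.8 F [-0.2  0.4  0.2] q [-0.55  0.41  1.73  0.    1.01  1.02]
 go [-1.000e-01 -1.100e+00 -1.541e+02] turn -0.1
top 234 [0.6187 0.0314 0.044 ] (277, 195, 19, 21)
```

servo_tool(steps=[[[-0.5, -1.1, -50], [0, 0, 0], -0.7], [[0, 0, -50], [0, 0, 0], -0.7], [[0, 0, -40], [0, 0, 0], -0.7], [[0, 0, -14], [0, 0, 0], -0.7], [[0, 0, 0], [0, 0, 0], -0.7], [[0, 0, 0], [0, 0, 0], -0.7]])

```text
t: 44.62
eef_pos: [0.486, -0.2468, 0.0079]
tool_rot: [2.223, -0.0, -2.218]
ft_force: [0.5, -0.6, -0.5]
finger_gap: 0.851
```

servo_tool(steps=[[[0, 1, -3], [0, 0, 0], -0.7], [[0, 0, 0], [0, 0, 0], 0.2], [[0, 0, 0], [0, 0, 0], 1], [[0, 0, 0], [0, 0, 0], 1], [[0, 0, 0], [0, 0, 0], 1], [[0, 0, 0], [0, 0, 0], 1]])

```text
t: 45.38
eef_pos: [0.4851, -0.2454, 0.0035]
tool_rot: [2.221, 0.001, -2.221]
ft_force: [-1.5, -0.5, 1.6]
finger_gap: 0.527
```

servo_tool(steps=[[[0, 0, 20], [0, 0, 0], 1], [[0, 0, 45], [0, 0, 0], 1], [[0, 0, 45], [0, 0, 0], 1], [[0, 0, 45], [0, 0, 0], 1], [[18.8, 39.3, 0], [0, 0, 0], 1], [[18.8, 39.3, 0], [0, 0, 0], 1], [[18.8, 39.3, 0], [0, 0, 0], 1], [[18.8, 39.3, 0], [0, 0, 0], 1], [[18.8, 39.3, 0], [0, 0, 0], 1], [[18.8, 39.3, 0], [0, 0, 0], 1], [[18.8, 39.3, 0], [0, 0, 0], 1], [[0, 0, 0], [0, 0, 0], 1], [[0, 0, 0], [0, 0, 0], 1], [[0, 0, 0], [0, 0, 0], 1]])

```text
t: 47.12
eef_pos: [0.6163, 0.0287, 0.1584]
tool_rot: [-2.221, 0.001, 2.222]
ft_force: [-0.4, 0.4, -1.5]
finger_gap: 0.526
```

```bash
python3 -c "
from h import *
st(617.8,29.8,130,-90)"
```

```text
t 47.12 p [616.3  28.7 158.4] x [-0. -0. -1.] jaw -90.0 gap 48.9 F [-0.4  0.4 -1.5] q [-0.03  0.53  1.53 -0.    1.08  1.54]
 go [  1.5   1.1 -28.4] turn 0.0
```

servo_tool(steps=[[[0.8, 1.1, -25], [0, 0, 0], 1], [[0, 0, -8], [0, 0, 0], 1], [[0, 0, -8], [0, 0, 0], 1], [[0, 0, -8], [0, 0, 0], 1], [[0, 0, -10], [0, 0, 0], 1], [[0, 0, -15], [0, 0, 0], 1], [[0, 0, -10], [0, 0, 0], 1], [[0, 0, 0], [0, 0, 0], 1], [[0, 0, 0], [0, 0, 0], 1]])

```text
t: 48.25
eef_pos: [0.6176, 0.0308, 0.0747]
tool_rot: [2.221, 0.001, -2.221]
ft_force: [0.0, -0.0, -2.1]
finger_gap: 0.524
```

servo_tool(steps=[[[0, 0, 0], [0, 0, 0], 0], [[0, 0, 0], [0, 0, 0], -0.5], [[0, 0, 0], [0, 0, 0], -0.7], [[0, 0, 0], [0, 0, 0], -0.7], [[0, 0, 40], [0, 0, 0], -0.7], [[0, 0, 45], [0, 0, 0], -0.7], [[-26.5, -29, 0], [0, 0, 0], -0.7], [[-26.5, -29, 0], [0, 0, 0], -0.7], [[-26.5, -29, 0], [0, 0, 0], -0.7], [[-26.5, -29, 0], [0, 0, 0], -0.7], [[-26.5, -29, 0], [0, 0, 0], -0.7], [[-26.5, -29, 0], [0, 0, 0], -0.7], [[-26.5, -29, 0], [0, 0, 0], -0.7], [[0, 0, 0], [0, 0, 0], -0.7], [[0, 0, 0], [0, 0, 0], -0.7]])

```text
t: 50.12
eef_pos: [0.4323, -0.1721, 0.1596]
tool_rot: [2.222, 0.0, -2.221]
ft_force: [-0.0, 0.2, -0.8]
finger_gap: 0.85
```

```bash
python3 arb.py .052 432.5 -171.8 8 -90
python3 -c "
from h import *
a=cap('side')['img'][140:300,230:430];b=cap('top')['img'][140:300,220:420]
cv2.imwrite('pics/g9.png',cv2.resize(np.hstack([a,b]),None,fx=2,fy=2,interpolation=cv2.INTER_CUBIC)[:,:,::-1])"
```

```text
top sp [[0.6268, 0.0345, 243.0], [0.5664, -0.042, 97.0]] cap []
side sp [] cap [[0.4319, -0.1723, 235.0]]
t 50.23 p [ 432.5 -171.7  159.5] x [ 0.  0. -1.] jaw -89.9 gap 79.2 F [-0.1  0.2 -0.1] q [-0.48  0.28  1.92  0.    0.94  1.09]
 go [ 0.000e+00 -1.000e-01 -1.515e+02] turn -0.1
top 262 [0.619  0.0316 0.052 ] (276, 194, 20, 22)
```

View pics/g9.png

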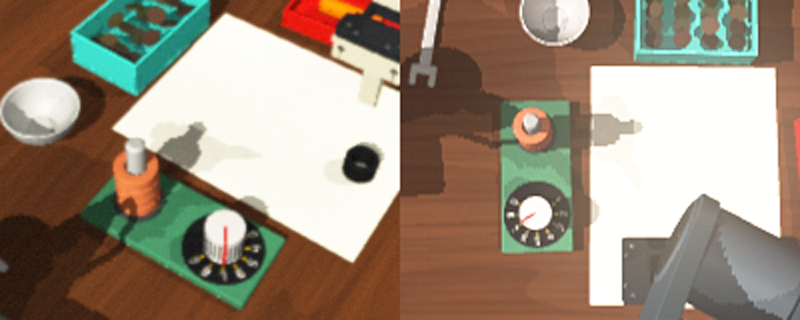

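servo_tool(steps=[[[-0.5, -0.5, -50], [0, 0, 0], -0.7], [[0, 0, -50], [0, 0, 0], -0.7], [[0, 0, -40], [0, 0, 0], -0.7], [[-0.5, 0, -11], [0, 0, 0], -0.7], [[0, 0, 0], [0, 0, 0], -0.7], [[0, 0, 0], [0, 0, 0], -0.7]])

```text
t: 51.08
eef_pos: [0.4319, -0.1731, 0.0098]
tool_rot: [2.223, -0.0, -2.218]
ft_force: [-0.3, 0.5, 0.1]
finger_gap: 0.849
```

servo_tool(steps=[[[0.5, 1, -2], [0, 0, 0], -0.7], [[0, 0, 0], [0, 0, 0], 0.2], [[0, 0, 0], [0, 0, 0], 1], [[0, 0, 0], [0, 0, 0], 1], [[0, 0, 0], [0, 0, 0], 1], [[0, 0, 0], [0, 0, 0], 1], [[0, 0, 0], [0, 0, 0], 1]])

```text
t: 51.95
eef_pos: [0.4314, -0.1717, 0.0064]
tool_rot: [2.221, 0.001, -2.221]
ft_force: [0.3, 0.2, 0.3]
finger_gap: 0.442
```

servo_tool(steps=[[[0, 0, 20], [0, 0, 0], 1], [[0, 0, 45], [0, 0, 0], 1], [[0, 0, 45], [0, 0, 0], 1], [[0, 0, 45], [0, 0, 0], 1], [[26.5, 28.9, 0], [0, 0, 0], 1], [[26.5, 28.9, 0], [0, 0, 0], 1], [[26.5, 28.9, 0], [0, 0, 0], 1], [[26.5, 28.9, 0], [0, 0, 0], 1], [[26.5, 28.9, 0], [0, 0, 0], 1], [[26.5, 28.9, 0], [0, 0, 0], 1], [[26.5, 28.9, 0], [0, 0, 0], 1], [[0, 0, 0], [0, 0, 0], 1], [[0, 0, 0], [0, 0, 0], 1], [[0, 0, 0], [0, 0, 0], 1]])

```text
t: 53.7
eef_pos: [0.6164, 0.0299, 0.1614]
tool_rot: [-2.221, 0.0, 2.222]
ft_force: [-0.6, -0.3, -1.4]
finger_gap: 0.442
```

```bash
python3 -c "
from h import *
st(617.8,29.8,130,-90)
a=cap('side')['img'][140:260,240:360]
cv2.imwrite('pics/g10.png',cv2.resize(a,None,fx=4,fy=4,interpolation=cv2.INTER_CUBIC)[:,:,::-1])
p=bot.state()['eef_pos'];c=cap('side');print(proj(c,p+[0,0,.005]))"
```

```text
t 53.7 p [616.4  29.9 161.4] x [-0. -0. -1.] jaw -90.0 gap 41.1 F [-0.6 -0.3 -1.4] q [-0.03  0.53  1.52 -0.    1.09  1.54]
 go [  1.4  -0.1 -31.4] turn 0.0
[297.07881587 197.73818459]
```

View pics/g10.png

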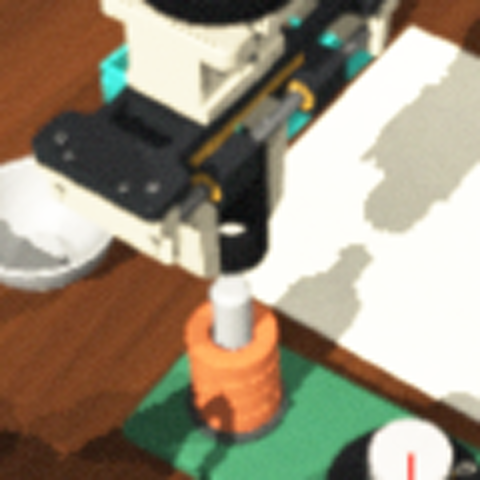

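servo_tool(steps=[[[0.7, 0, -25], [0, 0, 0], 1], [[0, 0, -8], [0, 0, 0], 1], [[0, 0, -8], [0, 0, 0], 1], [[0, 0, -8], [0, 0, 0], 1], [[0, 0, -10], [0, 0, 0], 1], [[0, 0, -9], [0, 0, 0], 1], [[0, 0, 0], [0, 0, 0], 1], [[0, 0, 0], [0, 0, 0], 1]])

```text
t: 54.8
eef_pos: [0.6178, 0.0306, 0.0936]
tool_rot: [2.221, 0.001, -2.221]
ft_force: [-0.3, -0.6, -0.2]
finger_gap: 0.444
```

servo_tool(steps=[[[0, 0, 0], [0, 0, 0], 0], [[0, 0, 0], [0, 0, 0], -0.5], [[0, 0, 0], [0, 0, 0], -0.7], [[0, 0, 0], [0, 0, 0], -0.7], [[0, 0, 40], [0, 0, 0], -0.7], [[0, 0, 45], [0, 0, 0], -0.7], [[-30, -35, 20], [0, 0, 0], -0.7], [[-30, -35, 0], [0, 0, 0], -0.7], [[-30, -35, 0], [0, 0, 0], -0.7], [[-30, -35, 0], [0, 0, 0], -0.7], [[-30, -35, 0], [0, 0, 0], -0.7], [[-30, -35, 0], [0, 0, 0], -0.7], [[-30, -35, 0], [0, 0, 0], -0.7], [[0, 0, 0], [0, 0, 0], -0.7], [[0, 0, 0], [0, 0, 0], -0.7]])

```text
t: 56.68
eef_pos: [0.408, -0.2142, 0.1986]
tool_rot: [2.222, 0.0, -2.221]
ft_force: [0.5, 0.9, -0.1]
finger_gap: 0.846
```

```bash
python3 -c "
from h import *
st()
a=cap('side')['img'][40:300,180:480];b=cap('top')['img'][120:300,100:480]
cv2.imwrite('pics/g11.png',np.vstack([cv2.resize(a,(380,300),interpolation=cv2.INTER_CUBIC),cv2.resize(b,(380,180)),])[:,:,::-1])
s=np.vstack([np.hstack([cv2.resize(a,(390,338),interpolation=cv2.INTER_CUBIC),cv2.resize(cap('side')['img'][200:280,260:352],(388,338),interpolation=cv2.INTER_CUBIC)]),cv2.resize(b[:130],(778,262),interpolation=cv2.INTER_CUBIC)])
cv2.imwrite('pics/g11.png',s[:,:,::-1])"
```

```text
t 56.67 p [ 408.  -214.2  198.6] x [ 0. -0. -1.] jaw -90.0 gap 78.7 F [ 0.5  0.9 -0.1] q [-0.58  0.21  1.89  0.    1.03  0.99]
```

View pics/g11.png

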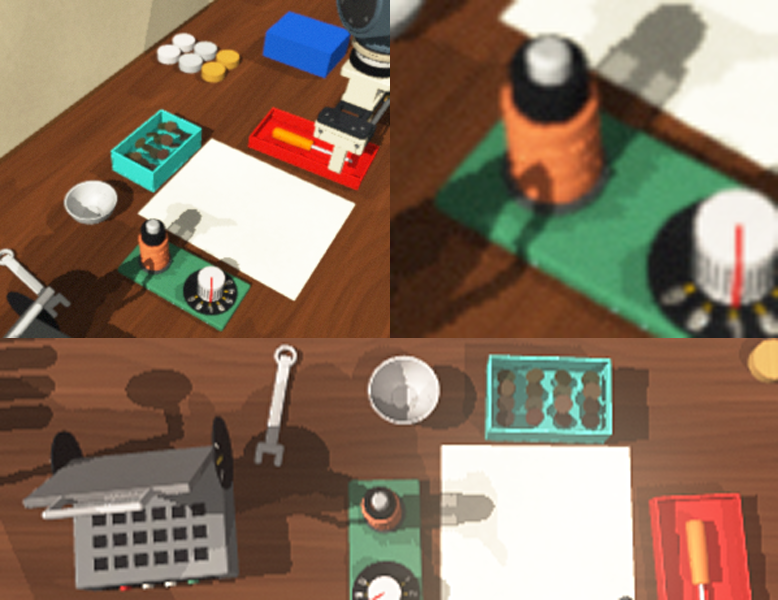

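```bash
python3 -c "
from h import *
print(workorder.hand_in())"
```

```text
the job is handed in; nothing more can be done
None
```

The job is done and handed in at about 57 s of robot time; `hand_in` gave no verdict.

- **Screwdriver:** it lies in the red tray. I placed it there before opening the display.
- **Display:** it stands at about 60 to 62 degrees, going by the handle rod in the images, and is let go. In the top view, the left end of the rod fits about 61 degrees. A rougher side-view reading gave about 62.
- **Sleeve:** I turned it 90 degrees clockwise from 4 to 7. The pointer read about 236 degrees against the 237.8 expected.
- **Stack:** all four copper spacers are on the arbor with the black cap on top. The last pictures from both cameras show the stack flat and seated.
- **Bystanders:** the washer box, dish and spanner show no visible movement in the images. The gripper was open and clear of everything at the end.

**What disagreed on the way:**
- The cap was knocked about 3 cm aside during the run, so I measured it again before picking it up.
- The first spacer was gripped about 2 mm off centre and pressed on the arbor with about 11 N. I shifted it before letting go. The other spacers and the cap went on with no side force.
- Two side-view checks of the stack during loading were incomplete: the colour mask missed it once, and merged the spacers into one blob another time. I relied on the pictures and the top view instead.

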